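# Spring a spare roller into the parts-bin roller track

### The arm

A 7-joint arm with a two-finger parallel gripper is mounted at the origin on the work surface. World frame = base frame: x ahead of the robot, y to its left, z up, the work surface at z = 0. Lengths are in m, angles in rad, forces in N, time in s.
With the tool pointing down it reaches from about 0.4 to 0.875 m from the base axis. Payload 6.5 kg.
Tool frame: the origin (TCP) lies midway between the tips of the shut fingers; the grasp point (between the pads) lies bot.grip_point_offset behind it (bot.grip_point_offset is the distance from the TCP to the grasp point, in m); z points along the fingers, y is the line along which they close (so a half turn about z gives the same grasp; the last joint's range is limited). The gripper opens to 85 mm and grips with 20 to 120 N. Pads are 22 mm wide; open, the fingers measure 114 mm over their backs; the gripper's body (76 mm by 85 mm) begins 54 mm behind the grasp point. The pads swing forward as they close: fully open they stand 13 mm farther back than shut.
Start: joints at [1.241, 0.536, -0.004, 1.538, 0.003, 1.067, -0.071], TCP at [0.169, -0.628, 0.231] pointing down, gripper open.
Joint ranges: [-2.7, 2.7], [-0.37, 2.16], [-1.27, 1.26], [0.24, 2.4], [-1.31, 4.45], [0.19, 1.91], [-2.76, 2.76]. Speed limits (rad/s): [2.39, 2.39, 3.14, 3.14, 3.14, 3.14, 3.14].

### API

Orientations are given as a 3x3 rotation matrix whose columns are the frame's x, y, z axes.
In Python, from workcell import bot gives the robot as it stands.
- The arm moves only by the tool move_arm, never from a script. Its argument "motion" is a list of rows, each an object with "grip": the finger opening in m, from 0 to 0.0854; "offset": the shift along the tool's x, y, z in m, a list of three; "delta_rot": the turn, a rotation vector about the tool's x, y, z in rad, a list of three. In form: [{"grip": grip, "offset": [x, y, z], "delta_rot": [ax, ay, az]}, ...]. A call has 1 to 12 rows; each row shifts and turns the commanded pose from where the row before left it, along the tool's axes as they then stand; what a row does not reach is not made up. A row lasts 1/12 s, in which the tool goes at most 41.7 mm and 7.16 degrees, less where a joint would pass 70% of its speed; a pose out of reach is approached as far as the arm can. A call with a gripper value outside its range is refused whole. The fingers move at their own pace and stop on an object; "newtons" is the grip in N (left out, the last holds). Time passes only in rows, so rows that do not move let the fingers close. It gives the time, the measured TCP pose, the force, the opening and the grip force at its end, in the units of the state.
- bot.observe(): the state, without advancing time (a new reading comes with each control period).
- bot.read_camera(name): name is "scene" or "top" or "wrist"; returns a dict with "pixels" (480x640x3 uint8, red, green, blue), "fx", "fy", "cx", "cy" (pixels), "eye" and "attitude" of the camera in the world. Camera axes: x right, y up, looking along -z (the intrinsics and any distortion apply to the point x, -y, -z); pixel columns grow to the right and rows downward; lengths in m; the calibration is good to about 2 mm. A picture is of the moment at which its call begins. There is no depth.
- bot.sign_off(): hands the job in; it is judged then, once.
Trained networks look in a picture, given as the dict that the camera call returned (one of the last four; its "shot" number tells which), for a name from the list of things; names that differ only in an ending like _2 or _b are one class to them, and where a whole thing is asked for, a point or a joint stands for the part that bears it (a point fixed in the world has none). Each returns a list of dicts, best first, with "conf" (0 to 1); they miss things now and then, are a little off and sometimes report something else, mostly with a low value. They report only what shows in the picture. A call takes as long as a camera call. They do not tell look-alikes from the thing itself.
- bot.boxes_of(picture, name): "box" ([left, top, right, bottom] in pixels, round what is visible of it).
- bot.trace(picture, name): "mask" (480x640 bool, what is visible of it) and "box" ([left, top, right, bottom] in pixels, round what is visible of it).
The state is a dict: "time_s": time; "joint_positions": joint angles; "qd": joint speeds; "joint_efforts": joint torques, N m; "tcp_pos": TCP position; "eef_rot": TCP orientation; "ft_force": force on the tool from outside, world axes, zero at the start; "wrist_torque": the same for the moment, N m; "opening": finger opening in m; "gripper_force": force on a finger pad.
Only numpy, scipy, OpenCV 4.12 (cv2) and the standard library are available. Lean on these libraries where they do the work, as an engineer would, in place of code of your own. Each camera call takes 0.05 s, during which the arm holds its last target. There are 200 camera calls.

### The job

One roller is missing from the roller track on the bench. Take the spare roller that stands in the divided carton, lay it down flat on the bench and let go of it, then take hold of it afresh across its tube and spring it into the empty place, one end in each of the two end cups, either way round. Leave the other things where they are.

Things in the scene. Friction and masses are not known exactly. Their poses are not given: they have to be found in the camera images.
- roller: Spare track roller, 182 mm long, about 0.25 kg, origin at the outer end of its fixed stub. Along +z from there: fixed steel stub 10 mm diameter, 0 to 7 mm; black hub 18 mm diameter, 7 to 12 mm; steel tube 32 mm diameter, 12 to 157 mm; sprung stub 10 mm diameter, 157 to 182 mm when free. Starts upright in a carton cell, sprung stub up, maybe leaning a few degrees; 70 mm of tube stand above the rim.
- roller_mid (a point): Middle of the spare roller's tube, on its axis, 84.5 mm from the fixed stub's outer end; axes as roller. Its height is 16 mm when the roller lies on the bench.
- fixed_tip (a point): Centre of the outer end face of the roller's fixed stub; axes as roller.
- sprung_tip (a point): Centre of the outer end face of the roller's sprung stub; it moves with the stub. Axes as roller.
- plunger (a joint): How far the sprung stub is pressed into the tube, m: 0 when free, at most 0.019. Pressing it takes 4 N to start and 0.5 N more per mm (about 11 N at 14 mm); it springs back by itself.
- slot: The empty place in the roller track, any of its three middle places: two black round end cups facing each other on the inside of the side rails, 163 mm between their mouths, their axes nominally 76 mm above the bench. Origin on the bench under the middle of the place; x along the missing roller's axis, from the rail nearer the robot to the farther one; y along the track; z up.
- cup_near (a point): Nominal centre of the bottom of the cup on the rail nearer the robot, 91.5 mm from the middle of the place; the mouth is 10 mm further in. The cup is screwed on through a slotted tab and may really sit up to 5 mm higher or lower than this: feel for its bore. Cup: 25 mm outside diameter, round bore 13 mm diameter and 10 mm deep, closed at the bottom by the rail. Axes as slot.
- cup_far (a point): Nominal centre of the bottom of the like cup on the rail farther from the robot; it too may really sit up to 5 mm higher or lower, by itself. Axes as slot. A fitted roller's hub rests on the mouth of one cup and its sprung stub, about 2 mm pressed in, on the bottom of the other; the stubs lie loosely in the bores, up to 1.5 mm below their axes.
- track: Gravity roller track bolted to the bench, 430 mm long, five places 75 mm apart along its y, four filled with rollers like the spare that spin freely (tops at 92 mm). Two aluminium side rails, inner faces 183 mm apart, tops at 88 mm with flanges 25 mm outwards; open below but for two cross ties at its ends. 240 mm wide over the feet. Origin on the bench under its middle, axes as slot.
- carton: Divided open carton, fixed, 108 x 108 x 90 mm high, walls 4 mm, inner floor 4 mm above the bench, a cross of dividers 77 mm high making four 48 mm cells, centres 26 mm from the middle both ways. Origin on the bench under its middle, axes along its walls. The roller stands in cell (-26, +26) or (+26, -26) mm, the bare tube in the other of these; the other two cells are empty.
- bare_tube: Bystander: bare steel tube without axles, 32 mm diameter, 110 mm long, standing in the carton cell diagonally across from the roller. Origin at its lower end, z along it.
- pulley: Bystander: grooved steel alternator pulley, 60 mm diameter, 38 mm high, on the bench near the right-hand near corner of the track. Origin under its middle.
- part_box: Bystander: white box 60 x 90 x 45 mm high on the bench, beyond the middle. Origin under its middle.
- regulator: Bystander: black alternator regulator with copper brushes, about 90 x 40 x 30 mm high, on the bench. Origin under its middle.
- screwdriver: Bystander: screwdriver lying on the bench near the robot, left. Origin under its middle, x along it.
- tape: Bystander: roll of brown tape lying flat, 100 mm diameter, 48 mm high, left of the track. Origin under its middle.
- spanner: Bystander: spanner lying on the bench near the robot, right. Origin under its middle, x along it.
- loose_bin: Bystander: empty red bin with a low front, 100 x 75 x 55 mm high, on the bench at the far right. Origin under its middle.
Things that resemble listed ones, but are neither listed nor needed, are in the scene too. Leave any blue look-alike of the roller alone.

How it is judged:
On the way:
1. the roller lies flat on the bench, at rest and let go (angle between roller's own z axis and vertical between 1.45 and 1.69 rad and height (world z) of roller_mid below 0.022 m and linear speed of roller below 0.05 m/s and contact force between the fingers and roller below 0.2 N), for 0.2 s.
At the end, for the whole second after the job is handed in: The roller sits in the empty place with one stub in each of the two end cups, either way round: each stub's end at least 4 mm past the cup's mouth, within 5 mm sideways and 10 mm up or down of the nominal cup axis (which only a stub in the bore can be), at rest and let go (((x of fixed_tip in the frame of slot below -0.0855 m and x of sprung_tip in the frame of slot above 0.0855 m) or (x of sprung_tip in the frame of slot below -0.0855 m and x of fixed_tip in the frame of slot above 0.0855 m)) and y of fixed_tip in the frame of slot between -0.005 and 0.005 m and z of fixed_tip in the frame of slot between 0.066 and 0.086 m and y of sprung_tip in the frame of slot between -0.005 and 0.005 m and z of sprung_tip in the frame of slot between 0.066 and 0.086 m and linear speed of roller below 0.02 m/s and contact force between the fingers and roller below 0.2 N); the robot touches nothing.
It fails at once if a bystander on the bench is moved by more than 30 mm (distance of any of pulley, part_box, regulator, screwdriver, tape, spanner, loose_bin from where it was at the start of the episode above 0.03 m).
It fails at once if the bare tube is taken out of its cell or moved by more than 40 mm (distance of bare_tube from where it was at the start of the episode above 0.04 m).
It also fails if it takes over 67 s, if anything falls off the work surface, if the arm or the gripper's body presses on something with over 40 N, if the wrist force passes 120 N, or if a joint passes its speed limit or range.

## Working session

There is one attempt and no reset: what is moved stays moved. The work goes in short steps, Python scripts to look and compute and a tool call to move; the robot and the scene stay as the last step left them, time stands still between calls to the robot, and variables do not carry over. Pictures are saved under pics/ and viewed, at most 10 in all, crops included, and the job is handed in when it is done.

Besides the shell and the picture viewer there is one more tool, called by a JSON object that holds its "fn" and its "kwargs". move_arm: Moves the arm, as the interface text tells. Its arguments: {"type":"object","properties":{"motion":{"type":"array","items":{"type":"object","properties":{"grip":{"type":"number"},"offset":{"type":"array","items":{"type":"number"}},"delta_rot":{"type":"array","items":{"type":"number"}}}}},"newtons":{"type":"number"}},"required":["motion"]}

```bash
mkdir -p pics; ls; cat > h.py <<'E'
import numpy as np, cv2
from workcell import bot
def K(p): return np.array([[p["fx"],0,p["cx"]],[0,p["fy"],p["cy"]],[0,0,1]],float)
def ray(p,u,v):
    d=np.array([(u-p["cx"])/p["fx"],-(v-p["cy"])/p["fy"],-1.0])
    d=np.array(p["attitude"])@d; return np.array(p["eye"]),d/np.linalg.norm(d)
def atz(p,u,v,z):
    o,d=ray(p,u,v); return o+d*(z-o[2])/d[2]
def proj(p,X):
    c=np.array(p["attitude"]).T@(np.array(X)-np.array(p["eye"]))
    return np.array([p["cx"]+p["fx"]*c[0]/-c[2],p["cy"]-p["fy"]*c[1]/-c[2]])
def tri(rs):
    A=np.zeros((3,3));b=np.zeros(3)
    for o,d in rs:
        M=np.eye(3)-np.outer(d,d);A+=M;b+=M@o
    return np.linalg.solve(A,b)
def save(p,n,crop=None,s=1):
    im=cv2.cvtColor(p["pixels"],cv2.COLOR_RGB2BGR)
    if crop: im=im[crop[1]:crop[3],crop[0]:crop[2]]
    if s!=1: im=cv2.resize(im,None,fx=s,fy=s,interpolation=cv2.INTER_CUBIC)
    cv2.imwrite("pics/"+n+".png",im)
E
python3 - <<'E'
from h import *
np.set_printoptions(precision=4,suppress=True)
print(bot.grip_point_offset)
s=bot.observe();print(s["tcp_pos"],s["eef_rot"],s["time_s"])
for c in ["scene","top"]:
    p=bot.read_camera(c);save(p,c+"0");print(c,[k for k in p],p["fx"],p["fy"],p["cx"],p["cy"],p["eye"],np.array(p["attitude"]).tolist())
    for n in ["roller","carton","bare_tube","slot","cup_near","cup_far","track","pulley","part_box","regulator","screwdriver","tape","spanner","loose_bin"]:
        try: print(n,[(np.round(b["box"]).tolist(),round(b["conf"],2)) for b in bot.boxes_of(p,n)[:8]])
        except Exception as e: print(n,e)
E
```

```text
pics
0.0187
[ 0.1693 -0.6269  0.2304] [[ 0.9654  0.2608 -0.0006]
 [ 0.2608 -0.9654  0.0017]
 [-0.0001 -0.0018 -1.    ]] 0.0
scene ['pixels', 'fx', 'fy', 'cx', 'cy', 'eye', 'attitude', 'shot'] 531.4621979503287 531.4621979503287 318.8597218844008 241.70799096213432 [ 1.0749 -0.9543  0.9546] [[0.867278136651591, -0.29715836433514253, 0.3994064849145633], [0.49781708325998647, 0.5134858590955403, -0.6989352073858024], [0.0026048609683241345, 0.8050025956570436, 0.5932655692729507]]
roller [([197.0, 365.0, 222.0, 423.0], 0.87), ([224.0, 322.0, 243.0, 366.0], 0.61), ([157.0, 370.0, 189.0, 433.0], 0.58)]
carton [([195.0, 326.0, 267.0, 397.0], 0.62)]
bare_tube [([216.0, 319.0, 230.0, 347.0], 0.57)]
slot [([207.0, 280.0, 243.0, 320.0], 0.61)]
cup_near []
cup_far [([208.0, 278.0, 242.0, 321.0], 0.61)]
track [([300.0, 182.0, 420.0, 298.0], 0.96), ([223.0, 322.0, 244.0, 366.0], 0.5)]
pulley [([241.0, 268.0, 264.0, 292.0], 0.75)]
part_box [([356.0, 324.0, 387.0, 369.0], 0.94)]
regulator [([207.0, 278.0, 243.0, 321.0], 0.72), ([299.0, 359.0, 338.0, 382.0], 0.67)]
screwdriver [([294.0, 208.0, 327.
[... 596 characters left out ...]
, 0.76), ([507.0, 231.0, 536.0, 256.0], 0.54), ([458.0, 222.0, 476.0, 240.0], 0.51)]
carton [([428.0, 222.0, 484.0, 268.0], 0.72)]
bare_tube [([446.0, 251.0, 460.0, 262.0], 0.6)]
slot [([454.0, 164.0, 487.0, 209.0], 0.51)]
cup_near []
cup_far [([378.0, 278.0, 412.0, 334.0], 0.46)]
track [([186.0, 177.0, 344.0, 288.0], 0.77)]
pulley [([354.0, 285.0, 373.0, 303.0], 0.85)]
part_box []
regulator [([409.0, 179.0, 429.0, 209.0], 0.68), ([445.0, 248.0, 460.0, 263.0], 0.26)]
screwdriver [([234.0, 286.0, 255.0, 353.0], 0.54)]
tape [([128.0, 244.0, 168.0, 281.0], 0.71)]
spanner [([376.0, 280.0, 411.0, 335.0], 0.64)]
loose_bin [([456.0, 166.0, 486.0, 207.0], 0.84), ([380.0, 277.0, 411.0, 335.0], 0.26)]
```

View pics/scene0.png

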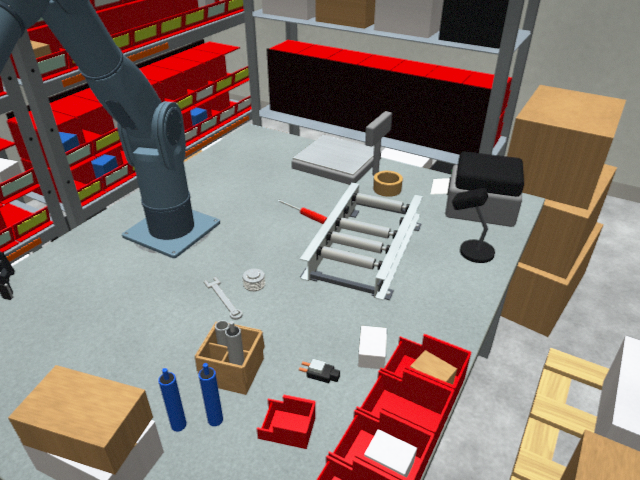

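View pics/top0.png

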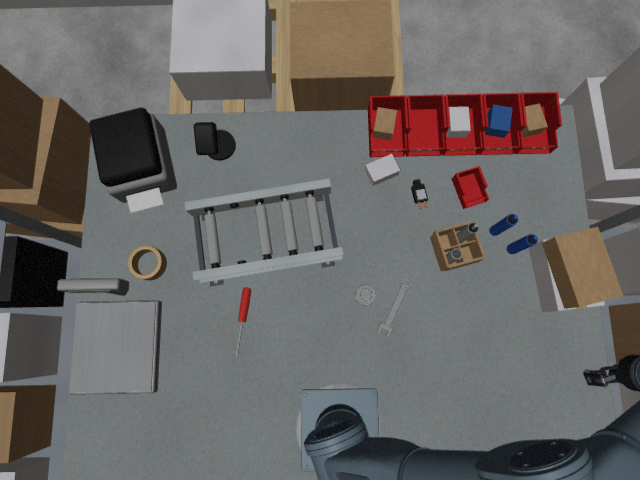

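Candidates (scene px): the steel one with a stub in the carton (234,343), the bare tube in the carton (223,333), blue look-alikes (172,400) and (210,395), and the four fitted rollers at (340–380, 200–265). I choose the one in the carton with the stub. The empty place is the second from the left in the top view (~(238,232)). I'll check with one close crop.

```bash
python3 - <<'E'
from h import *
np.set_printoptions(precision=4,suppress=True)
s=bot.read_camera("scene");t=bot.read_camera("top")
def cr(p,c,w,h):
    im=cv2.cvtColor(p["pixels"],cv2.COLOR_RGB2BGR)[c[1]:c[3],c[0]:c[2]];return cv2.resize(im,(w,h),interpolation=cv2.INTER_CUBIC)
a=np.hstack([cr(s,(180,305,280,405),300,300),cr(t,(420,210,500,290),300,300)])
b=np.hstack([cr(s,(290,175,430,305),300,280),cr(t,(180,170,350,290),400,280)])
a=cv2.copyMakeBorder(a,0,0,0,100,0)
cv2.imwrite("pics/crop.png",np.vstack([a,b]))
# roller & carton estimates
print("carton top",atz(t,457,245,.085))
for n in ["roller","bare_tube"]:
  for p,nm in((s,"s"),(t,"t")):
    for b in bot.trace(p,n)[:4]:
      m=b["mask"];ys,xs=np.nonzero(m);print(n,nm,round(b["conf"],2),b["box"],xs.mean().round(1),ys.mean().round(1))
E
```

```text
carton top [ 0.5054 -0.3449  0.085 ]
roller s 0.95 [197.5, 364.3, 222.3, 423.8] 210.3 394.7
roller s 0.75 [223.5, 323.1, 242.5, 365.3] 233.9 344.2
roller t 0.82 [506.9, 232.8, 536.6, 255.5] 522.0 243.6
roller t 0.49 [454.3, 222.6, 478.5, 240.9] 467.4 231.4
bare_tube s 0.64 [211.9, 318.3, 229.9, 348.5] 220.9 331.8
bare_tube t 0.62 [448.6, 251.4, 460.2, 261.8] 453.6 255.6
```

View pics/crop.png

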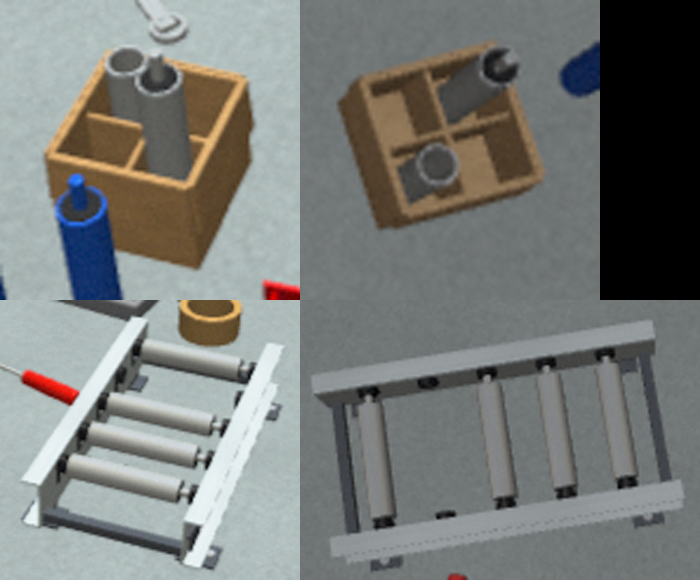

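The crop shows a steel roller with a stub and dark end in the far-right (+x,−y) cell, scene px (233,332). The bare tube is diagonal to it, and the blue ones stand outside. The choice is confirmed.

```bash
python3 - <<'E'
from h import *
np.set_printoptions(precision=4,suppress=True)
s=bot.read_camera("scene");t=bot.read_camera("top")
cs=lambda u,v:(180+u/3,305+v/3); ct=lambda u,v:(420+(u-300)/3.75,210+v/3.75)
S=lambda u,v:ray(s,*u) 
for n,a,b in [("tubetop",cs(159,81),ct(499,66)),("stubtip",cs(155,53),ct(506,58)),("baretop",cs(128,62),ct(437,163))]:
    X=tri([ray(s,*a),ray(t,*b)]);print(n,X,proj(s,X)-a,proj(t,X)-b)
print("carton z.09",[atz(t,*ct(*c),.09)[:2] for c in((360,78),(500,43),(543,180),(398,222))])
ts=lambda u,v:(290+u/2.143,175+(v-300)/2.154); tt=lambda u,v:(180+(u-300)/2.353,170+(v-300)/2.333)
print("rails z.088",[atz(t,*tt(*c),.088)[:2] for c in((312,378),(655,322),(330,540),(683,483))])
print("track scene",[atz(s,*ts(*c),.088)[:2] for c in((130,318),(22,485),(280,345),(185,535))])
for n,c in [("r1",((369,390),(385,522))),("r3",((487,372),(504,503))),("r4",((546,363),(566,492))),("r5",((605,353),(627,482))),("cups",((428,383),(446,516)))]:
    print(n,[atz(t,*tt(*q),.08)[:2] for q in c])
for n,z,c in [("pulley",.038,(364,294)),("spanner",.005,(376,335)),("spanner2",.005,(411,280)),("reg",.02,(419,194)),("box",.045,(381,170)),("blue",.1,(495,232)),("trackfoot",0,(330,266)),("tape",.04,(148,262)),("scr",.01,(245,320))]:
    print(n,atz(t,*c,z)[:2])
E
```

```text
tubetop [ 0.5396 -0.3726  0.155 ] [ 0.0684 -0.0072] [0.0371 0.0369]
stubtip [ 0.539  -0.3708  0.1801] [ 0.5692 -0.0591] [0.3113 0.308 ]
baretop [ 0.4771 -0.3351  0.1087] [-0.0295  0.0028] [-0.0167 -0.0166]
carton z.09 [array([ 0.5471, -0.2867]), array([ 0.5722, -0.3954]), array([ 0.4655, -0.419 ]), array([ 0.4359, -0.3078])]
rails z.088 [array([0.6447, 0.4377]), array([0.7085, 0.0107]), array([0.4402, 0.4079]), array([ 0.5017, -0.0187])]
track scene [array([0.4222, 0.3937]), array([ 0.4915, -0.0312]), array([0.6462, 0.4342]), array([ 0.7031, -0.0157])]
r1 [array([0.6298, 0.3684]), array([0.4621, 0.344 ])]
r3 [array([0.6501, 0.2215]), array([0.4827, 0.1994])]
r4 [array([0.6602, 0.1479]), array([0.4948, 0.1239])]
r5 [array([0.6717, 0.074 ]), array([0.5058, 0.0493])]
cups [array([0.6373, 0.295 ]), array([0.468 , 0.2699])]
pulley [ 0.3752 -0.0783]
spanner [ 0.258  -0.1116]
spanner2 [ 0.4169 -0.2225]
reg [ 0.6787 -0.259 ]
box [ 0.7497 -0.1429]
blue [ 0.5379 -0.4509]
trackfoot [0.4646 0.0183]
tape [0.4817 0.5554]
scr [0.3083 0.2714]
```

```bash
cat >> h.py <<'E'
from scipy.spatial.transform import Rotation as Ro
np.set_printoptions(precision=4,suppress=True)
def leanR(y,lean,a):
    """tool y axis along y; body leans by angle 'lean'(deg) from vertical toward horizontal a"""
    y=np.array(y,float);y/=np.linalg.norm(y);a=np.array(a,float);a-=y*(a@y);a/=np.linalg.norm(a)
    l=np.deg2rad(lean);z=-np.cos(l)*np.array([0,0,1])-np.sin(l)*a
    x=np.cross(y,z);return np.c_[x,y,z]
def plan(Rt,G,N,back=0,gp=.0187):
    s=bot.observe();R0=np.array(s["eef_rot"]);p0=np.array(s["tcp_pos"])
    pt=np.array(G)+Rt[:,2]*(gp-back)
    w=Ro.from_matrix(R0.T@Rt).as_rotvec()/N
    A=sum(R0@Ro.from_rotvec(w*k).as_matrix() for k in range(N))
    v=np.linalg.solve(A,pt-p0)
    print("rows",N,"offset",v,"|%.4f|"%np.linalg.norm(v),"rot",w,"deg/row %.2f"%np.rad2deg(np.linalg.norm(w)),"target",pt)
def st():
    s=bot.observe();R=np.array(s["eef_rot"]);p=np.array(s["tcp_pos"])
    print("t %.2f"%s["time_s"],"tcp",p,"gp",p-R[:,2]*.0187,"z",R[:,2],"y",R[:,1],"q",np.array(s["joint_positions"]),"F",np.array(s["ft_force"]),"open",s["opening"],"gf",s["gripper_force"])
    return s,R,p
E
python3 - <<'E'
from h import *
s,R,p=st()
w=bot.read_camera("wrist");print("cam in tool",R.T@(np.array(w["eye"])-p),R.T@np.array(w["attitude"]),w["fx"])
r=[.823,-.568,0];a=[.568,.823,0]
G=np.array([.5395,-.3725,.142])
for N in(12,14,16,20): plan(leanR(r,50,a),G,N,back=.10)
E
```

```text
t 1.90 tcp [ 0.1695 -0.6275  0.2313] gp [ 0.1695 -0.6275  0.25  ] z [-0. -0. -1.] y [ 0.2608 -0.9654  0.    ] q [ 1.2408  0.5364 -0.0044  1.5379  0.0026  1.0673 -0.0712] F [ 0.3899 -0.3866  0.3999] open 0.08507872270386674 gf 0.0
cam in tool [ 0.0757 -0.0003 -0.1428] [[-0.0001  0.9551  0.2963]
 [ 1.     -0.      0.0003]
 [ 0.0003  0.2963 -0.9551]] 339.2286751136811
rows 12 offset [ 0.0421 -0.003  -0.0145] |0.0447| rot [-0.0255 -0.0696 -0.0547] deg/row 5.28 target [ 0.5749 -0.3212  0.1943]
rows 14 offset [ 0.0361 -0.0024 -0.0126] |0.0383| rot [-0.0219 -0.0597 -0.0469] deg/row 4.53 target [ 0.5749 -0.3212  0.1943]
rows 16 offset [ 0.0315 -0.002  -0.0112] |0.0335| rot [-0.0191 -0.0522 -0.0411] deg/row 3.96 target [ 0.5749 -0.3212  0.1943]
rows 20 offset [ 0.0252 -0.0015 -0.0091] |0.0268| rot [-0.0153 -0.0418 -0.0328] deg/row 3.17 target [ 0.5749 -0.3212  0.1943]
```

```bash
python3 - <<'E'
from h import *
r=[.823,-.568,0];a=[.568,.823,0];R=leanR(r,50,a)
plan(R,[.47,-.27,.30],16,gp=0)
E
```

```text
rows 16 offset [ 0.0252 -0.0078 -0.0162] |0.0309| rot [-0.0191 -0.0522 -0.0411] deg/row 3.96 target [ 0.47 -0.27  0.3 ]
```

{"fn": "move_arm", "kwargs": {"motion": [{"grip":0.065,"offset":[0.0252,-0.0078,-0.0162],"delta_rot":[-0.0191,-0.0522,-0.0411]},{"grip":0.065,"offset":[0.0252,-0.0078,-0.0162],"delta_rot":[-0.0191,-0.0522,-0.0411]},{"grip":0.065,"offset":[0.0252,-0.0078,-0.0162],"delta_rot":[-0.0191,-0.0522,-0.0411]},{"grip":0.065,"offset":[0.0252,-0.0078,-0.0162],"delta_rot":[-0.0191,-0.0522,-0.0411]},{"grip":0.065,"offset":[0.0252,-0.0078,-0.0162],"delta_rot":[-0.0191,-0.0522,-0.0411]},{"grip":0.065,"offset":[0.0252,-0.0078,-0.0162],"delta_rot":[-0.0191,-0.0522,-0.0411]},{"grip":0.065,"offset":[0.0252,-0.0078,-0.0162],"delta_rot":[-0.0191,-0.0522,-0.0411]},{"grip":0.065,"offset":[0.0252,-0.0078,-0.0162],"delta_rot":[-0.0191,-0.0522,-0.0411]}], "newtons": 90}}

```text
time_s: 2.62
tcp_pos: [0.3448, -0.4774, 0.3184]
eef_rot: [[0.758, 0.577, -0.304], [0.497, -0.813, -0.305], [-0.423, 0.081, -0.903]]
ft_force: [0.6, -0.0, -0.5]
opening: 0.0648
gripper_force: 0.0
```

{"fn": "move_arm", "kwargs": {"motion": [{"grip":0.065,"offset":[0.0252,-0.0078,-0.0162],"delta_rot":[-0.0191,-0.0522,-0.0411]},{"grip":0.065,"offset":[0.0252,-0.0078,-0.0162],"delta_rot":[-0.0191,-0.0522,-0.0411]},{"grip":0.065,"offset":[0.0252,-0.0078,-0.0162],"delta_rot":[-0.0191,-0.0522,-0.0411]},{"grip":0.065,"offset":[0.0252,-0.0078,-0.0162],"delta_rot":[-0.0191,-0.0522,-0.0411]},{"grip":0.065,"offset":[0.0252,-0.0078,-0.0162],"delta_rot":[-0.0191,-0.0522,-0.0411]},{"grip":0.065,"offset":[0.0252,-0.0078,-0.0162],"delta_rot":[-0.0191,-0.0522,-0.0411]},{"grip":0.065,"offset":[0.0252,-0.0078,-0.0162],"delta_rot":[-0.0191,-0.0522,-0.0411]},{"grip":0.065,"offset":[0.0252,-0.0078,-0.0162],"delta_rot":[-0.0191,-0.0522,-0.0411]},{"grip":0.065,"offset":[0,0,0],"delta_rot":[0,0,0]}]}}

```text
time_s: 3.37
tcp_pos: [0.4731, -0.2603, 0.2958]
eef_rot: [[0.353, 0.832, -0.429], [0.54, -0.555, -0.633], [-0.764, -0.008, -0.645]]
ft_force: [-0.3, 0.6, -1.0]
opening: 0.0652
gripper_force: 0.0
```

```bash
python3 - <<'E'
from h import *
st()
r=[.823,-.568,0];a=[.568,.823,0];R=leanR(r,50,a)
plan(R,[.5395,-.3725,.142],5,back=.10)
w=bot.read_camera("wrist");save(w,"w1")
for n in("roller","bare_tube"): print(n,[(np.round(b["box"]).tolist(),round(b["conf"],2)) for b in bot.boxes_of(w,n)])
for X in([.5395,-.3725,.161],[.5395,-.3725,.186],[.5395,-.3725,.142]): print(proj(w,X))
E
```

```text
t 3.37 tcp [ 0.4731 -0.2603  0.2958] gp [ 0.4811 -0.2485  0.3079] z [-0.4289 -0.6325 -0.6449] y [ 0.8316 -0.5553 -0.0084] q [ 0.122   0.55   -0.1626  1.665   0.7443  1.5725 -0.8808] F [-0.2748  0.5508 -1.0298] open 0.06524416912121621 gf 0.0
rows 5 offset [0.0163 0.0238 0.012 ] |0.0312| rot [ 0.0013 -0.0005  0.0033] deg/row 0.20 target [ 0.5749 -0.3212  0.1943]
roller [([491.0, 88.0, 544.0, 220.0], 0.92), ([437.0, 38.0, 500.0, 179.0], 0.69), ([447.0, 125.0, 488.0, 249.0], 0.58)]
bare_tube [([361.0, 47.0, 396.0, 120.0], 0.73)]
[477.5753 149.4428]
[483.1635 176.7348]
[473.5978 130.0168]
```

View pics/w1.png

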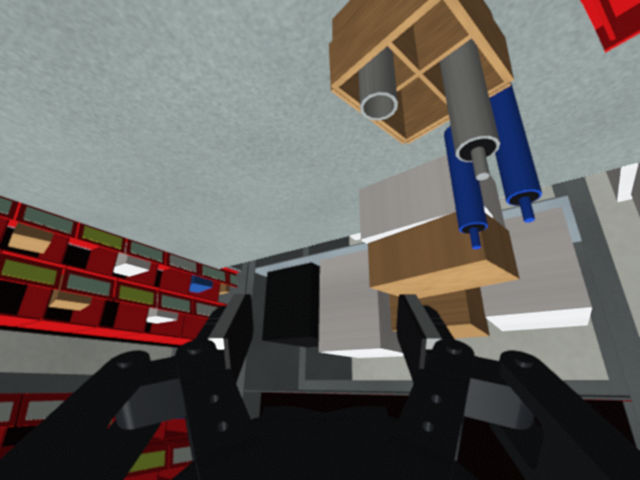

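Wrist view: the roller ring is at (476,150) and the stub tip at (482,177). My prediction was (478,149) and (483,177), so the position holds. Next, pregrasp.

{"fn": "move_arm", "kwargs": {"motion": [{"grip":0.065,"offset":[0.0163,0.0238,0.012],"delta_rot":[0.0013,-0.0005,0.0033]},{"grip":0.065,"offset":[0.0163,0.0238,0.012],"delta_rot":[0.0013,-0.0005,0.0033]},{"grip":0.065,"offset":[0.0163,0.0238,0.012],"delta_rot":[0.0013,-0.0005,0.0033]},{"grip":0.065,"offset":[0.0163,0.0238,0.012],"delta_rot":[0.0013,-0.0005,0.0033]},{"grip":0.065,"offset":[0.0163,0.0238,0.012],"delta_rot":[0.0013,-0.0005,0.0033]},{"grip":0.065,"offset":[0,0,0],"delta_rot":[0,0,0]}]}}

```text
time_s: 4.02
tcp_pos: [0.5702, -0.3369, 0.1953]
eef_rot: [[0.377, 0.811, -0.447], [0.516, -0.585, -0.626], [-0.769, 0.006, -0.639]]
ft_force: [-1.0, -0.3, -0.8]
opening: 0.0652
gripper_force: 0.0
```

```bash
python3 - <<'E'
from h import *
st()
r=[.823,-.568,0];a=[.568,.823,0];R=leanR(r,50,a)
plan(R,[.5395,-.3725,.142],5,back=-.003)
w=bot.read_camera("wrist");save(w,"w2")
for z in(.161,.186,.142): print(proj(w,[.5395,-.3725,z]))
for b in bot.trace(w,"roller")[:3]: print(b["box"],b["conf"],np.argwhere(b["mask"]).mean(0))
E
```

```text
t 4.02 tcp [ 0.5702 -0.3369  0.1953] gp [ 0.5786 -0.3252  0.2072] z [-0.4465 -0.6263 -0.6391] y [ 0.8114 -0.5845  0.0059] q [ 0.1731  0.8477 -0.1003  1.3814  0.8003  1.5119 -0.8452] F [-1.035  -0.3021 -0.7965] open 0.06521570434531151 gf 0.0
rows 5 offset [ 0.0022 -0.0009  0.0184] |0.0185| rot [-0.0023  0.001  -0.0035] deg/row 0.25 target [ 0.5301 -0.3862  0.1281]
[317.7116 266.7979]
[317.6127 306.0492]
[317.7811 239.2243]
[387.6, 137.6, 439.3, 300.6] 0.77 [220.505  408.5295]
[360.6, 178.2, 396.4, 333.7] 0.7 [251.0869 376.5682]
[290.4, 135.1, 343.2, 307.6] 0.62 [217.0512 316.7568]
```

View pics/w2.png

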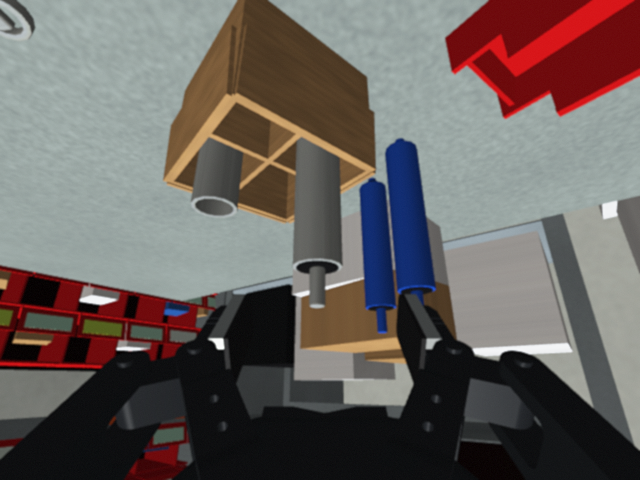

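Wrist view: the roller is centred between the fingers (ring (317,266), stub (317,305)). I'm moving in and closing.

{"fn": "move_arm", "kwargs": {"motion": [{"grip":0.065,"offset":[0.0022,-0.0009,0.0184],"delta_rot":[-0.0023,0.001,-0.0035]},{"grip":0.065,"offset":[0.0022,-0.0009,0.0184],"delta_rot":[-0.0023,0.001,-0.0035]},{"grip":0.065,"offset":[0.0022,-0.0009,0.0184],"delta_rot":[-0.0023,0.001,-0.0035]},{"grip":0.065,"offset":[0.0022,-0.0009,0.0184],"delta_rot":[-0.0023,0.001,-0.0035]},{"grip":0.065,"offset":[0.0022,-0.0009,0.0184],"delta_rot":[-0.0023,0.001,-0.0035]},{"grip":0.065,"offset":[0,0,0],"delta_rot":[0,0,0]},{"grip":0.065,"offset":[0,0,0],"delta_rot":[0,0,0]}]}}

```text
time_s: 4.7
tcp_pos: [0.5305, -0.3827, 0.1332]
eef_rot: [[0.367, 0.825, -0.431], [0.53, -0.566, -0.631], [-0.764, 0.003, -0.645]]
ft_force: [0.2, -0.8, 0.7]
opening: 0.0652
gripper_force: 0.0
```

{"fn": "move_arm", "kwargs": {"motion": [{"grip":0.0,"offset":[0,0,0],"delta_rot":[0,0,0]},{"grip":0.0,"offset":[0,0,0],"delta_rot":[0,0,0]},{"grip":0.0,"offset":[0,0,0],"delta_rot":[0,0,0]},{"grip":0.0,"offset":[0,0,0],"delta_rot":[0,0,0]},{"grip":0.0,"offset":[0,0,0],"delta_rot":[0,0,0]},{"grip":0.0,"offset":[0,0,0],"delta_rot":[0,0,0]}], "newtons": 90}}

```text
time_s: 5.2
tcp_pos: [0.5324, -0.3817, 0.133]
eef_rot: [[0.366, 0.826, -0.429], [0.531, -0.564, -0.633], [-0.764, 0.004, -0.645]]
ft_force: [-0.0, 2.1, 6.7]
opening: 0.0298
gripper_force: 88.4
```

```bash
python3 - <<'E'
from h import *
s,R,p=st()
plan(R,p+[-.01,.005,.14],6,gp=0)
w=bot.read_camera("wrist");save(w,"w3")
E
```

```text
t 5.20 tcp [ 0.5324 -0.3817  0.133 ] gp [ 0.5404 -0.3698  0.145 ] z [-0.4288 -0.6326 -0.645 ] y [ 0.826  -0.5637  0.0037] q [ 0.2355  0.8771 -0.0849  1.4993  0.8603  1.3521 -0.8924] F [-0.0207  2.1074  6.7107] open 0.029809682037018344 gf 88.3854603767395
rows 6 offset [-0.018  -0.0018 -0.0149] |0.0234| rot [0. 0. 0.] deg/row 0.00 target [ 0.5224 -0.3767  0.273 ]
```

{"fn": "move_arm", "kwargs": {"motion": [{"grip":0.0,"offset":[-0.018,-0.0018,-0.0149],"delta_rot":[0,0,0]},{"grip":0.0,"offset":[-0.018,-0.0018,-0.0149],"delta_rot":[0,0,0]},{"grip":0.0,"offset":[-0.018,-0.0018,-0.0149],"delta_rot":[0,0,0]},{"grip":0.0,"offset":[-0.018,-0.0018,-0.0149],"delta_rot":[0,0,0]},{"grip":0.0,"offset":[-0.018,-0.0018,-0.0149],"delta_rot":[0,0,0]},{"grip":0.0,"offset":[-0.018,-0.0018,-0.0149],"delta_rot":[0,0,0]},{"grip":0.0,"offset":[0,0,0],"delta_rot":[0,0,0]}]}}

```text
time_s: 5.83
tcp_pos: [0.5232, -0.3769, 0.2761]
eef_rot: [[0.37, 0.826, -0.426], [0.531, -0.564, -0.633], [-0.763, 0.008, -0.647]]
ft_force: [1.0, -0.4, -2.1]
opening: 0.0297
gripper_force: 89.5
```

```bash
python3 - <<'E'
from h import *
s,R,p=st()
d=np.array([-.1,-.995,0]);y=[.995,-.1,0]
M=np.array([.53,-.115,.016]);G=M+d*.056
plan(leanR(y,40,d),G+[0,0,.12],18)
w=bot.read_camera("wrist");save(w,"w3")
E
```

```text
t 5.83 tcp [ 0.5232 -0.3769  0.2761] gp [ 0.5311 -0.365   0.2882] z [-0.4256 -0.6328 -0.6469] y [ 0.8258 -0.5639  0.0083] q [ 0.2396  0.6765 -0.0967  1.4864  0.8235  1.4979 -0.7425] F [ 0.9863 -0.4252 -2.0981] open 0.029706807898923937 gf 89.51089382171631
rows 18 offset [ 0.0139 -0.0031  0.0081] |0.0163| rot [-0.0021  0.0851 -0.0307] deg/row 5.18 target [ 0.5256 -0.1588  0.1217]
```

View pics/w3.png

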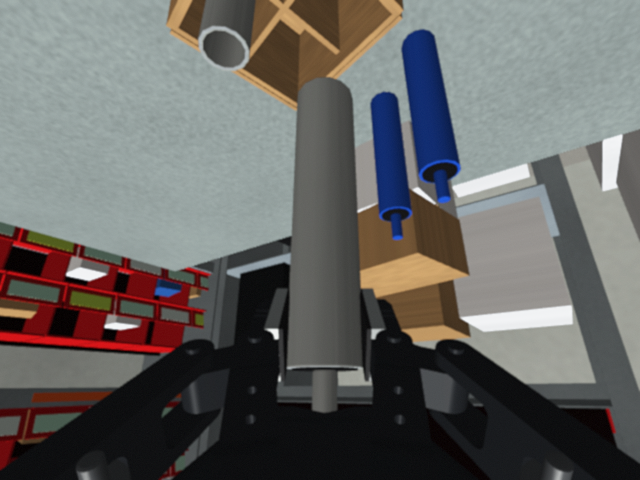

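Picture: the roller is held and clear of the carton (tube from (325,85) to (325,370)). I'll plan a safer arc that goes higher first.

```bash
python3 - <<'E'
from h import *
s,R0,p=st()
d=np.array([-.1,-.995,0]);y=[.995,-.1,0]
M=np.array([.53,-.115,.016]);G=M+d*.056
Rt=leanR(y,40,d)
# first shift purely +y/up, then rotate
plan(R0,np.array([.5256,-.2188,.285]),6,gp=0)
N=15;w=Ro.from_matrix(R0.T@Rt).as_rotvec()/N;p0=np.array([.5256,-.2188,.285]);pt=G+[0,0,.10]+Rt[:,2]*.0187
A=sum(R0@Ro.from_rotvec(w*k).as_matrix() for k in range(N));v=np.linalg.solve(A,pt-p0);print(v,w,np.rad2deg(np.linalg.norm(w)))
q=p0.copy()
for k in range(N+1):
    R=R0@Ro.from_rotvec(w*k).as_matrix();g=q-R[:,2]*.0187
    ax=Ro.from_rotvec(R[:,1]*0).apply(R@(R0.T@[0,0,1]))
    print(k,g,"tip",g-ax*.141); q=q+R@v
E
```

```text
t 5.88 tcp [ 0.5227 -0.3765  0.2734] gp [ 0.5307 -0.3646  0.2855] z [-0.4267 -0.6318 -0.6471] y [ 0.8259 -0.5637  0.0057] q [ 0.2396  0.6792 -0.0967  1.4884  0.8229  1.4957 -0.7438] F [ 0.0872 -0.8013 -3.7197] open 0.02994469032974079 gf 89.50639486312866
rows 6 offset [ 0.0127 -0.0144 -0.0181] |0.0264| rot [0. 0. 0.] deg/row 0.00 target [ 0.5256 -0.2188  0.285 ]
[0.006  0.0002 0.0129] [-0.0027  0.1021 -0.0367] 6.217882554543623
0 [ 0.5336 -0.207   0.2971] tip [ 0.5336 -0.207   0.1561]
1 [ 0.5297 -0.2131  0.2856] tip [ 0.5346 -0.1991  0.1453]
2 [ 0.5265 -0.2182  0.2733] tip [ 0.5357 -0.1902  0.1355]
3 [ 0.5237 -0.2221  0.2606] tip [ 0.537  -0.1804  0.1265]
4 [ 0.5216 -0.2248  0.2474] tip [ 0.5382 -0.1696  0.1187]
5 [ 0.52   -0.2262  0.2339] tip [ 0.5395 -0.1581  0.112 ]
6 [ 0.5188 -0.2263  0.2204] tip [ 0.5406 -0.146   0.1065]
7 [ 0.5182 -0.2251  0.2068] tip [ 0.5416 -0.1334  0.1023]
8 [ 0.518  -0.2225  0.1934] tip [ 0.5424 -0.1204  0.0993]
9 [ 0.5181 -0.2187  0.1803] tip [ 0.5429 -0.1071  0.0977]
10 [ 0.5187 -0.2136  0.1677] tip [ 0.5431 -0.0938  0.0975]
11 [ 0.5195 -0.2072  0.1557] tip [ 0.5429 -0.0805  0.0985]
12 [ 0.5205 -0.1997  0.1444] tip [ 0.5423 -0.0673  0.1009]
13 [ 0.5217 -0.191   0.134 ] tip [ 0.5412 -0.0545  0.1045]
14 [ 0.523  -0.1813  0.1244] tip [ 0.5397 -0.0421  0.1093]
15 [ 0.5244 -0.1707  0.116 ] tip [ 0.5377 -0.0304  0.1152]
```

Safe path. First the shift, then the turn.

{"fn": "move_arm", "kwargs": {"motion": [{"grip":0.0,"offset":[0.0127,-0.0144,-0.0181],"delta_rot":[0,0,0]},{"grip":0.0,"offset":[0.0127,-0.0144,-0.0181],"delta_rot":[0,0,0]},{"grip":0.0,"offset":[0.0127,-0.0144,-0.0181],"delta_rot":[0,0,0]},{"grip":0.0,"offset":[0.0127,-0.0144,-0.0181],"delta_rot":[0,0,0]},{"grip":0.0,"offset":[0.0127,-0.0144,-0.0181],"delta_rot":[0,0,0]},{"grip":0.0,"offset":[0.0127,-0.0144,-0.0181],"delta_rot":[0,0,0]}]}}

```text
time_s: 6.38
tcp_pos: [0.5241, -0.2171, 0.2815]
eef_rot: [[0.363, 0.826, -0.431], [0.533, -0.564, -0.631], [-0.764, -0.001, -0.645]]
ft_force: [0.1, -0.3, -2.7]
opening: 0.0293
gripper_force: 89.4
```

{"fn": "move_arm", "kwargs": {"motion": [{"grip":0.0,"offset":[0.006,0.0002,0.0129],"delta_rot":[-0.0027,0.1021,-0.0367]},{"grip":0.0,"offset":[0.006,0.0002,0.0129],"delta_rot":[-0.0027,0.1021,-0.0367]},{"grip":0.0,"offset":[0.006,0.0002,0.0129],"delta_rot":[-0.0027,0.1021,-0.0367]},{"grip":0.0,"offset":[0.006,0.0002,0.0129],"delta_rot":[-0.0027,0.1021,-0.0367]},{"grip":0.0,"offset":[0.006,0.0002,0.0129],"delta_rot":[-0.0027,0.1021,-0.0367]},{"grip":0.0,"offset":[0.006,0.0002,0.0129],"delta_rot":[-0.0027,0.1021,-0.0367]},{"grip":0.0,"offset":[0.006,0.0002,0.0129],"delta_rot":[-0.0027,0.1021,-0.0367]},{"grip":0.0,"offset":[0.006,0.0002,0.0129],"delta_rot":[-0.0027,0.1021,-0.0367]},{"grip":0.0,"offset":[0,0,0],"delta_rot":[0,0,0]}]}}

```text
time_s: 7.13
tcp_pos: [0.5094, -0.2271, 0.1695]
eef_rot: [[0.331, 0.937, -0.115], [0.943, -0.332, 0.007], [-0.032, -0.111, -0.993]]
ft_force: [-1.8, -1.4, -3.9]
opening: 0.0297
gripper_force: 89.8
```

```bash
python3 - <<'E'
from h import *
s,R0,p=st()
d=np.array([-.1,-.995,0]);y=[.995,-.1,0]
G=np.array([.53,-.115,.016])+d*.056
for N in (7,8): plan(leanR(y,40,d),G+[0,0,.08],N)
E
```

```text
t 7.13 tcp [ 0.5094 -0.2271  0.1695] gp [ 0.5116 -0.2272  0.188 ] z [-0.1153  0.0069 -0.9933] y [ 0.9366 -0.3324 -0.111 ] q [ 0.6182  0.5514 -0.406   1.7272  0.2696  1.0328 -0.2381] F [-1.7899 -1.4114 -3.9431] open 0.0297128627463421 gf 89.76289629936218
rows 7 offset [0.0063 0.0012 0.0151] |0.0164| rot [-0.0038  0.1018 -0.0385] deg/row 6.24 target [ 0.5256 -0.1588  0.0817]
rows 8 offset [0.0054 0.0011 0.0133] |0.0144| rot [-0.0033  0.0891 -0.0337] deg/row 5.46 target [ 0.5256 -0.1588  0.0817]
```

{"fn": "move_arm", "kwargs": {"motion": [{"grip":0.0,"offset":[0.0054,0.0011,0.0133],"delta_rot":[-0.0033,0.0891,-0.0337]},{"grip":0.0,"offset":[0.0054,0.0011,0.0133],"delta_rot":[-0.0033,0.0891,-0.0337]},{"grip":0.0,"offset":[0.0054,0.0011,0.0133],"delta_rot":[-0.0033,0.0891,-0.0337]},{"grip":0.0,"offset":[0.0054,0.0011,0.0133],"delta_rot":[-0.0033,0.0891,-0.0337]},{"grip":0.0,"offset":[0.0054,0.0011,0.0133],"delta_rot":[-0.0033,0.0891,-0.0337]},{"grip":0.0,"offset":[0.0054,0.0011,0.0133],"delta_rot":[-0.0033,0.0891,-0.0337]},{"grip":0.0,"offset":[0.0054,0.0011,0.0133],"delta_rot":[-0.0033,0.0891,-0.0337]},{"grip":0.0,"offset":[0.0054,0.0011,0.0133],"delta_rot":[-0.0033,0.0891,-0.0337]},{"grip":0.0,"offset":[0,0,0],"delta_rot":[0,0,0]},{"grip":0.0,"offset":[0,0,0],"delta_rot":[0,0,0]}]}}

```text
time_s: 7.97
tcp_pos: [0.5294, -0.1537, 0.0833]
eef_rot: [[0.07, 0.996, 0.06], [0.765, -0.092, 0.638], [0.641, 0.001, -0.768]]
ft_force: [-0.4, -1.0, -1.5]
opening: 0.0294
gripper_force: 89.9
```

```bash
python3 - <<'E'
from h import *
s,R0,p=st()
d=np.array([-.1,-.995,0]);y=[.995,-.1,0]
G=np.array([.53,-.115,.016])+d*.056
plan(leanR(y,40,d),G+[0,0,.02],4)
S=bot.read_camera("scene")
b=bot.trace(S,"roller")
for k in b[:4]: print(k["box"],k["conf"])
im=cv2.cvtColor(S["pixels"],cv2.COLOR_RGB2BGR)[180:420,160:460]
cv2.imwrite("pics/s2.png",cv2.resize(im,(750,600),interpolation=cv2.INTER_CUBIC))
E
```

```text
t 7.97 tcp [ 0.5294 -0.1537  0.0833] gp [ 0.5282 -0.1656  0.0976] z [ 0.0597  0.6378 -0.7679] y [ 0.9958 -0.0921  0.001 ] q [ 1.0445  0.9395 -0.7285  1.6734 -0.0849  0.9672  0.4397] F [-0.4203 -1.0057 -1.5013] open 0.029440165733924453 gf 89.85128045082092
rows 4 offset [-0.0109 -0.0008  0.0109] |0.0155| rot [-0.0011  0.0007  0.0017] deg/row 0.12 target [ 0.5256 -0.1588  0.0217]
[198.0, 364.3, 220.6, 424.9] 0.88
[271.0, 265.8, 318.0, 305.7] 0.87
[155.3, 370.1, 190.2, 430.7] 0.68
```

View pics/s2.png

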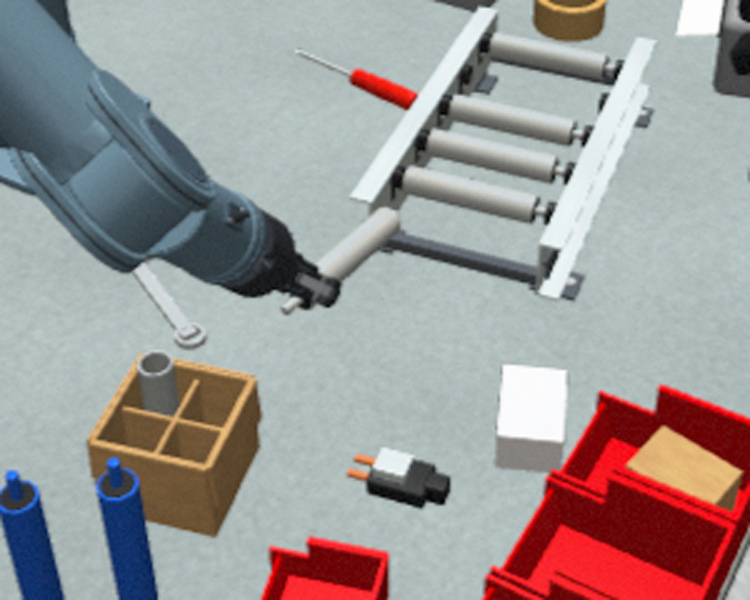

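The roller is held level, clear of everything, with its fixed end (crop (390,220)) close to the track's end. I'll shift it 20 mm away while lowering.

```bash
python3 - <<'E'
from h import *
d=np.array([-.1,-.995,0]);y=[.995,-.1,0]
G=np.array([.525,-.138,.016])+d*.056
plan(leanR(y,40,d),G+[0,0,.012],5)
E
```

```text
rows 5 offset [-0.0137 -0.0016  0.0074] |0.0157| rot [-0.0003  0.0011  0.0023] deg/row 0.15 target [ 0.5206 -0.1818  0.0137]
```

{"fn": "move_arm", "kwargs": {"motion": [{"grip":0.0,"offset":[-0.0137,-0.0016,0.0074],"delta_rot":[0,0.001,0.002]},{"grip":0.0,"offset":[-0.0137,-0.0016,0.0074],"delta_rot":[0,0.001,0.002]},{"grip":0.0,"offset":[-0.0137,-0.0016,0.0074],"delta_rot":[0,0.001,0.002]},{"grip":0.0,"offset":[-0.0137,-0.0016,0.0074],"delta_rot":[0,0.001,0.002]},{"grip":0.0,"offset":[-0.0127,-0.0016,0.0064],"delta_rot":[0,0.001,0.002]},{"grip":0.0,"offset":[0,0,0],"delta_rot":[0,0,0]},{"grip":0.0,"offset":[0,0,0],"delta_rot":[0,0,0]}]}}

```text
time_s: 8.65
tcp_pos: [0.5194, -0.1821, 0.0129]
eef_rot: [[0.078, 0.995, 0.063], [0.76, -0.1, 0.642], [0.645, -0.002, -0.764]]
ft_force: [-0.0, 0.1, -2.0]
opening: 0.0295
gripper_force: 89.7
```

```bash
python3 - <<'E'
from h import *
s,R,p=st()
ax=R@(np.array([[.37,.531,-.763],[.826,-.564,.008],[-.426,-.633,-.647]])@[0,0,1]);print("axis",ax,"tip z",(p-R[:,2]*.0187-ax*.141)[2], "corner z",p[2]-.011*abs(R[2,0]))
S=bot.read_camera("scene");save(S,"s3",(230,220,350,340),4)
E
```

```text
t 8.65 tcp [ 0.5194 -0.1821  0.0129] gp [ 0.5182 -0.1941  0.0271] z [ 0.0632  0.6423 -0.7638] y [ 0.995  -0.1001 -0.0018] q [ 1.0573  1.0567 -0.6775  1.6354 -0.0435  0.9262  0.5028] F [-0.0344  0.1119 -2.0322] open 0.029489960907866354 gf 89.74238634109497
axis [-0.0921 -0.9962  0.0017] tip z 0.026909425367341762 corner z 0.0057644357602983825
```

{"fn": "move_arm", "kwargs": {"motion": [{"grip":0.0,"offset":[-0.0026,0,0.003],"delta_rot":[0,0,0]},{"grip":0.0,"offset":[0,0,0],"delta_rot":[0,0,0]},{"grip":0.0,"offset":[0,0,0],"delta_rot":[0,0,0]},{"grip":0.05,"offset":[0,0,0],"delta_rot":[0,0,0]},{"grip":0.05,"offset":[0,0,0],"delta_rot":[0,0,0]},{"grip":0.05,"offset":[0,0,0],"delta_rot":[0,0,0]},{"grip":0.05,"offset":[0,0,0],"delta_rot":[0,0,0]},{"grip":0.05,"offset":[0,0,0],"delta_rot":[0,0,0]},{"grip":0.05,"offset":[0,0,0],"delta_rot":[0,0,0]},{"grip":0.05,"offset":[0,0,0],"delta_rot":[0,0,0]}]}}

```text
time_s: 9.53
tcp_pos: [0.5202, -0.1817, 0.0106]
eef_rot: [[0.076, 0.995, 0.064], [0.76, -0.099, 0.642], [0.645, 0.0, -0.764]]
ft_force: [-1.3, 3.9, 3.2]
opening: 0.0499
gripper_force: 0.0
```

```bash
python3 - <<'E'
from h import *
s,R,p=st()
S=bot.read_camera("scene");w=bot.read_camera("wrist")
a=cv2.resize(S["pixels"][230:330,230:350],(480,400));b=cv2.resize(w["pixels"],(533,400))[:,:320]
cv2.imwrite("pics/rel.png",cv2.cvtColor(np.hstack([a,cv2.resize(w["pixels"],(320,400))]),cv2.COLOR_RGB2BGR))
E
```

```text
t 9.53 tcp [ 0.5202 -0.1817  0.0106] gp [ 0.519  -0.1937  0.0249] z [ 0.0639  0.642  -0.764 ] y [ 0.9951 -0.099   0.    ] q [ 1.0557  1.0605 -0.6768  1.6343 -0.0422  0.9227  0.5047] F [-1.3269  3.8537  3.2033] open 0.04985755373712503 gf 0.0
```

View pics/rel.png

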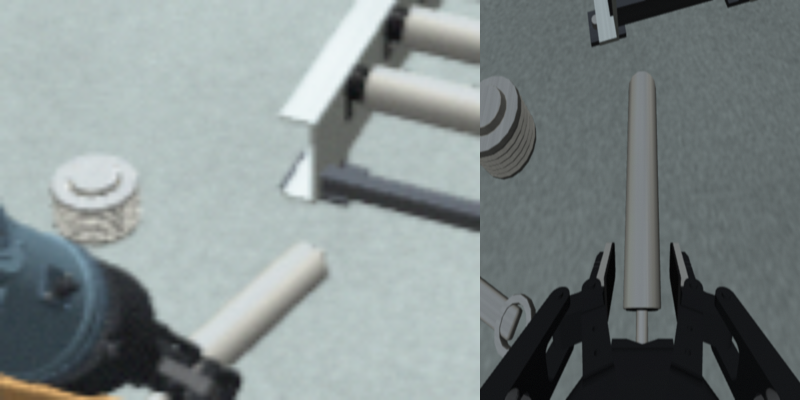

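The roller lies on the bench, fingers clear on both sides (tube (642,75)–(642,308) in the wrist half). I'll back off slowly along the tool axis.

{"fn": "move_arm", "kwargs": {"motion": [{"grip":0.055,"offset":[0,0,-0.006],"delta_rot":[0,0,0]},{"grip":0.055,"offset":[0,0,-0.01],"delta_rot":[0,0,0]},{"grip":0.055,"offset":[0,0,-0.02],"delta_rot":[0,0,0]},{"grip":0.055,"offset":[0,0,-0.03],"delta_rot":[0,0,0]},{"grip":0.055,"offset":[0,0,-0.03],"delta_rot":[0,0,0]},{"grip":0.055,"offset":[0,0,-0.03],"delta_rot":[0,0,0]}]}}

```text
time_s: 10.13
tcp_pos: [0.5116, -0.2658, 0.1079]
eef_rot: [[0.077, 0.995, 0.065], [0.762, -0.101, 0.64], [0.643, 0.0, -0.766]]
ft_force: [0.1, -0.8, -0.3]
opening: 0.0548
gripper_force: 0.0
```

```bash
cat >> h.py <<'E'
def find(p,z=.016,near=None):
    """axis end points of lying roller tube from mask"""
    for b in bot.trace(p,"roller"):
        ys,xs=np.nonzero(b["mask"]);pts=np.array([atz(p,u,v,z)[:2] for u,v in zip(xs[::3],ys[::3])])
        c=pts.mean(0);U,S_,V=np.linalg.svd(pts-c);d=V[0];l=(pts-c)@d
        print("conf %.2f"%b["conf"],np.round(b["box"]),"c",c,"dir",d,"len",l.min(),l.max(),"wid",np.ptp((pts-c)@V[1]))
E
python3 - <<'E'
from h import *
st()
for c in("wrist","top","scene"):
    p=bot.read_camera(c);print(c);find(p)
    if c=="wrist": save(p,"w4")
E
```

```text
t 10.13 tcp [ 0.5116 -0.2658  0.1079] gp [ 0.5104 -0.2778  0.1222] z [ 0.0654  0.6397 -0.7658] y [ 0.9948 -0.1014  0.0003] q [ 1.1388  0.957  -0.6913  1.5052 -0.061   1.1748  0.5213] F [ 0.0774 -0.8401 -0.2919] open 0.054799267191629523 gf 0.0
wrist
conf 0.78 [304. 102. 343. 294.] c [ 0.5234 -0.1463] dir [-0.0976 -0.9952] len -0.0963739535184919 0.08976182075974032 wid 0.032139974864153334
top
conf 0.68 [503. 244. 528. 254.] c [ 0.5016 -0.5397] dir [ 0.1619 -0.9868] len -0.02733401521606308 0.031525988115314735 wid 0.017132180362378943
conf 0.57 [353. 238. 411. 252.] c [ 0.5254 -0.1374] dir [-0.1061 -0.9944] len -0.08235640443045497 0.08942212025535805 wid 0.03774369962250222
scene
conf 0.85 [155. 368. 188. 433.] c [ 0.453  -0.4937] dir [ 0.8122 -0.5834] len -0.09273613044984337 0.08041670665404842 wid 0.037240026999492304
conf 0.84 [197. 365. 220. 424.] c [ 0.5157 -0.4436] dir [ 0.742  -0.6704] len -0.08835997784938297 0.077972470218452 wid 0.0335499932104183
conf 0.43 [241. 270. 265. 292.] c [ 0.374  -0.0869] dir [ 0.6319 -0.775 ] len -0.04877996278806087 0.04605685777936457 wid 0.05830740727709287
```

Roller at rest: middle ≈ (.524,−.1375), axis heading (−.098,−.995). Before taking it again I'll survey the cups with the wrist camera.

```bash
cat >> h.py <<'E'
C=np.array([.5527,.2825,0]);u=np.array([.9895,.1444,0]);v=np.array([-.1444,.9895,0]);up=np.array([0,0,1.])
def plan2(R0,p0,Rt,pt,N):
    w=Ro.from_matrix(R0.T@Rt).as_rotvec()/N
    A=sum(R0@Ro.from_rotvec(w*k).as_matrix() for k in range(N));o=np.linalg.solve(A,pt-p0)
    q=p0.copy();P=[]
    for k in range(N): q=q+R0@Ro.from_rotvec(w*k).as_matrix()@o;P.append(q)
    print("N",N,"offset",o,"|%.4f|"%np.linalg.norm(o),"rot",w,"%.2f deg"%np.rad2deg(np.linalg.norm(w)),"minz %.3f"%min(a[2] for a in P),"to",pt);print(np.array(P)[::3])
E
python3 - <<'E'
from h import *
s,R,p=st()
print("down-lift offset/row(.025)",R.T@[0,0,.025])
p1=p+[0,0,.15]
Rt=leanR(v,25,-u); cam=C-.08*u+.25*up; pt=cam-Rt@[.0757,-.0003,-.1428]
plan2(R,p1,Rt,pt,20);plan2(R,p1,Rt,pt,24)
E
```

```text
t 10.43 tcp [ 0.5113 -0.2624  0.1059] gp [ 0.5102 -0.2744  0.1202] z [ 0.0628  0.642  -0.7641] y [ 0.9951 -0.0989 -0.0013] q [ 1.1367  0.9593 -0.6919  1.5096 -0.0611  1.1712  0.5211] F [-0.7508 -0.0105 -0.0377] open 0.05481350463413004 gf 0.0
down-lift offset/row(.025) [ 0.0161 -0.     -0.0191]
N 20 offset [0.0183 0.0225 0.0132] |0.0318| rot [ 0.0124 -0.0398 -0.0937] 5.88 deg minz 0.153 to [0.6011 0.2899 0.1526]
[[ 0.5359 -0.2423  0.2576]
 [ 0.5985 -0.1707  0.263 ]
 [ 0.6417 -0.0858  0.2653]
 [ 0.6637  0.0067  0.2603]
 [ 0.6648  0.1006  0.2443]
 [ 0.647   0.1895  0.2149]
 [ 0.6144  0.2673  0.1706]]
N 24 offset [0.0151 0.0189 0.0109] |0.0265| rot [ 0.0104 -0.0332 -0.0781] 4.90 deg minz 0.153 to [0.6011 0.2899 0.1526]
[[ 0.5319 -0.2458  0.2573]
 [ 0.5862 -0.1879  0.2619]
 [ 0.6274 -0.1201  0.265 ]
 [ 0.6541 -0.0453  0.2642]
 [ 0.6661  0.033   0.2571]
 [ 0.6637  0.1109  0.2418]
 [ 0.6484  0.1848  0.2169]
 [ 0.6227  0.2512  0.1818]]
```

{"fn": "move_arm", "kwargs": {"motion": [{"grip":0.055,"offset":[0.0161,0,-0.0191],"delta_rot":[0,0,0]},{"grip":0.055,"offset":[0.0161,0,-0.0191],"delta_rot":[0,0,0]},{"grip":0.055,"offset":[0.0161,0,-0.0191],"delta_rot":[0,0,0]},{"grip":0.055,"offset":[0.0161,0,-0.0191],"delta_rot":[0,0,0]},{"grip":0.055,"offset":[0.0161,0,-0.0191],"delta_rot":[0,0,0]},{"grip":0.055,"offset":[0.0161,0,-0.0191],"delta_rot":[0,0,0]}]}}

```text
time_s: 10.93
tcp_pos: [0.5115, -0.2617, 0.2565]
eef_rot: [[0.076, 0.995, 0.062], [0.76, -0.098, 0.643], [0.646, -0.002, -0.763]]
ft_force: [-0.6, -0.5, 0.4]
opening: 0.055
gripper_force: 0.0
```

{"fn": "move_arm", "kwargs": {"motion": [{"grip":0.055,"offset":[0.0151,0.0189,0.0109],"delta_rot":[0.0104,-0.0332,-0.0781]},{"grip":0.055,"offset":[0.0151,0.0189,0.0109],"delta_rot":[0.0104,-0.0332,-0.0781]},{"grip":0.055,"offset":[0.0151,0.0189,0.0109],"delta_rot":[0.0104,-0.0332,-0.0781]},{"grip":0.055,"offset":[0.0151,0.0189,0.0109],"delta_rot":[0.0104,-0.0332,-0.0781]},{"grip":0.055,"offset":[0.0151,0.0189,0.0109],"delta_rot":[0.0104,-0.0332,-0.0781]},{"grip":0.055,"offset":[0.0151,0.0189,0.0109],"delta_rot":[0.0104,-0.0332,-0.0781]},{"grip":0.055,"offset":[0.0151,0.0189,0.0109],"delta_rot":[0.0104,-0.0332,-0.0781]},{"grip":0.055,"offset":[0.0151,0.0189,0.0109],"delta_rot":[0.0104,-0.0332,-0.0781]},{"grip":0.055,"offset":[0.0151,0.0189,0.0109],"delta_rot":[0.0104,-0.0332,-0.0781]},{"grip":0.055,"offset":[0.0151,0.0189,0.0109],"delta_rot":[0.0104,-0.0332,-0.0781]},{"grip":0.055,"offset":[0.0151,0.0189,0.0109],"delta_rot":[0.0104,-0.0332,-0.0781]},{"grip":0.055,"offset":[0.0151,0.0189,0.0109],"delta_rot":[0.0104,-0.0332,-0.0781]}]}}

```text
time_s: 11.93
tcp_pos: [0.6645, 0.0083, 0.2598]
eef_rot: [[-0.746, 0.66, 0.095], [0.655, 0.698, 0.29], [0.125, 0.279, -0.952]]
ft_force: [0.5, 0.5, 1.1]
opening: 0.0553
gripper_force: 0.0
```

```bash
python3 - <<'E'
from h import *
s,R,p=st()
Rt=leanR(v,25,-u); cam=C-.08*u+.25*up; pt=cam-Rt@[.0757,-.0003,-.1428]
plan2(R,p,Rt,pt,12)
E
```

```text
t 11.93 tcp [0.6645 0.0083 0.2598] gp [0.6627 0.0029 0.2776] z [ 0.0951  0.2901 -0.9523] y [0.6597 0.698  0.2785] q [ 0.6441  0.6672 -0.8894  1.5195  0.2526  1.0415  0.6249] F [0.4622 0.5476 1.1038] open 0.0553168162950959 gf 0.0
N 12 offset [0.0151 0.0188 0.0108] |0.0264| rot [ 0.0103 -0.0331 -0.0776] 4.87 deg minz 0.153 to [0.6011 0.2899 0.1526]
[[0.6667 0.0344 0.2566]
 [0.6639 0.1119 0.2413]
 [0.6485 0.1854 0.2165]
 [0.6226 0.2514 0.1816]]
```

{"fn": "move_arm", "kwargs": {"motion": [{"grip":0.055,"offset":[0.0151,0.0189,0.0109],"delta_rot":[0.0104,-0.0332,-0.0781]},{"grip":0.055,"offset":[0.0151,0.0189,0.0109],"delta_rot":[0.0104,-0.0332,-0.0781]},{"grip":0.055,"offset":[0.0151,0.0189,0.0109],"delta_rot":[0.0104,-0.0332,-0.0781]},{"grip":0.055,"offset":[0.0151,0.0189,0.0109],"delta_rot":[0.0104,-0.0332,-0.0781]},{"grip":0.055,"offset":[0.0151,0.0189,0.0109],"delta_rot":[0.0104,-0.0332,-0.0781]},{"grip":0.055,"offset":[0.0151,0.0189,0.0109],"delta_rot":[0.0104,-0.0332,-0.0781]},{"grip":0.055,"offset":[0.0151,0.0189,0.0109],"delta_rot":[0.0104,-0.0332,-0.0781]},{"grip":0.055,"offset":[0.0151,0.0189,0.0109],"delta_rot":[0.0104,-0.0332,-0.0781]},{"grip":0.055,"offset":[0.0151,0.0189,0.0109],"delta_rot":[0.0104,-0.0332,-0.0781]},{"grip":0.055,"offset":[0.0151,0.0189,0.0109],"delta_rot":[0.0104,-0.0332,-0.0781]},{"grip":0.055,"offset":[0.0151,0.0189,0.0109],"delta_rot":[0.0104,-0.0332,-0.0781]},{"grip":0.055,"offset":[0.0151,0.0189,0.0109],"delta_rot":[0.0104,-0.0332,-0.0781]}]}}

```text
time_s: 12.93
tcp_pos: [0.6007, 0.2912, 0.1517]
eef_rot: [[-0.896, -0.15, 0.419], [-0.137, 0.989, 0.061], [-0.423, -0.002, -0.906]]
ft_force: [1.1, -0.5, -0.8]
opening: 0.055
gripper_force: 0.0
```

```bash
python3 - <<'E'
from h import *
s,R,p=st()
w=bot.read_camera("wrist");save(w,"w5")
import pickle;pickle.dump(w,open("w5.pkl","wb"))
for a in(-1,1):
  for z in(.076,): print("cup",a,proj(w,C+a*.0815*u+z*up),proj(w,C+a*.0915*u+.088*up))
print(proj(w,C+.0815*u+(.076+.0125)*up),proj(w,C+.0815*u+(.076-.0125)*up))
E
```

```text
t 12.93 tcp [0.6007 0.2912 0.1517] gp [0.5928 0.2901 0.1686] z [ 0.4187  0.0614 -0.9061] y [-0.1503  0.9886 -0.0025] q [-0.122   0.5838 -0.6441  1.9027  1.0784  0.6087  0.2343] F [ 1.1451 -0.5273 -0.7974] open 0.05496683677379082 gf 0.0
cup -1 [321.4508 -72.4501] [ 321.1371 -114.4126]
cup 1 [321.4267 245.9729] [321.2742 268.4038]
[321.2637 258.6848] [321.5773 234.2193]
```

View pics/w5.png

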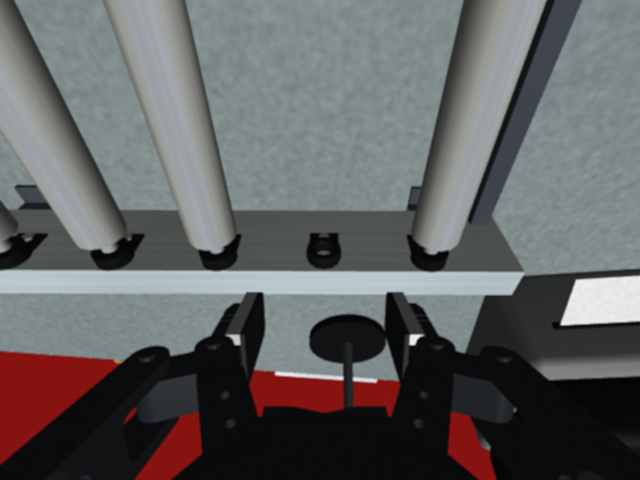

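The far cup is seen at about (323,250), a black ring on the rail whose top inner edge is at row ~270. It lies close to my prediction (321,246). I'll read it numerically.

```bash
python3 - <<'E'
import pickle;from h import *
w=pickle.load(open("w5.pkl","rb"))
g=cv2.cvtColor(w["pixels"],cv2.COLOR_RGB2GRAY)
print("cols 302..344");
for r in range(226,276): print(r," ".join("%3d"%x for x in g[r,303:345:1]))
E
```

```text
cols 302..344
226  83  82  82  82  82  82  83  83  82  82  82  83  83  82  82  82  82  83  83  82  82  83  83  82  83  82  84  84  83  84  83  83  83  84  84  84  82  84  84  82  84  84
227  81  84  82  83  81  82  80  80  82  83  82  82  82  81  81  82  82  82  81  82  83  81  82  83  82  83  82  83  83  83  83  81  83  83  81  81  82  83  82  81  83  83
228  83  82  82  83  81  82  82  82  84  83  80  82  83  82  83  81  81  82  82  82  83  82  82  81  84  82  82  82  82  82  82  81  81  82  82  82  83  82  82  81  82  83
229  83  82  82  83  82  82  82  81  82  83  82  83  83  82  82  84  83  82  83  84  82  83  82  83  83  84  82  83  84  84  83  83  83  83  83  83  83  84  82  83  83  83
230  84  83  83  82  82  82  83  83  82  83  84  84  82  85  82  85  83  83  83  83  83  84  82  84  83  82  83  83  84  83  83  84  83  82  81  83  82  82  82  83  83  83
231  82  81  81  82  80  82  82  81  81  80  82  80  81  82  82  81  82  82  81  81  82  81  81  81  81  80  80  80  80  81  79  81  81  80  79  80  83  81  82  81  81  80
232  82  81  79  81  80  79  77  69  68  67  67  66  6
[... 6813 characters left out ...]
 152 151 152
272 188 189 188 188 188 189 187 188 187 186 189 187 188 188 188 187 188 188 187 187 188 187 188 188 188 187 187 187 186 187 187 187 187 187 186 186 187 186 188 186 186 186
273 197 196 197 197 196 196 197 197 196 196 196 196 196 196 196 196 196 196 196 196 197 197 195 197 196 196 196 195 197 195 196 196 196 196 196 195 196 195 196 197 195 196
274 195 196 195 195 195 195 196 196 195 195 195 195 197 196 194 196 196 196 196 196 195 195 196 194 194 196 196 194 195 195 195 195 196 196 196 195 196 195 196 196 194 195
275 195 193 194 194 194 194 195 194 194 193 195 194 195 194 195 195 193 195 195 194 195 194 194 194 194 194 195 193 194 194 193 194 195 194 193 194 195 194 194 195 195 195
```

```bash
cat > cup.py <<'E'
from h import *
from scipy.optimize import least_squares
def model(w,side,du,dv,h):
    """rows,col: rail edge, back outer top, bottom disc low, mouth bore up, mouth bore low, lateral col"""
    P=lambda x,z,y=0: proj(w,C+side*(x+du*side)*u+(y+dv)*v+z*up)
    return np.array([P(.0915,.088)[1],P(.0915,h+.0125)[1],P(.0915,h-.0065)[1],P(.0815,h+.0065)[1],P(.0815,h-.0065)[1],P(.0815,h)[0]])
def fit(w,side,obs,sg=(.5,.7,.5,.5,1,.5)):
    f=lambda x:np.r_[(model(w,side,x[0],x[1],x[2])+np.r_[[x[3]]*5,0]-obs)/sg,x[3]/2]
    r=least_squares(f,[0,0,.076,0],x_scale=[.001,.001,.001,1]);print("du,dv,h,e",r.x,"res",r.fun);return r.x
E
python3 - <<'E'
import pickle;from cup import *
w=pickle.load(open("w5.pkl","rb"))
fit(w,1,np.array([270.7,268.7,250.3,254.4,239.8,323.5]))
s,R,p=st()
# survey 2: near cup; lean toward far, tool y=-v, camera on far side
Rt=leanR(-v,25,u); cam=C+.08*u+.25*up; pt=cam-Rt@[.0757,-.0003,-.1428]
plan2(R,p,R,p+.06*up,3)
for N in(26,30): plan2(R,p+.06*up,Rt,pt,N)
E
```

```text
du,dv,h,e [ 0.0032  0.0015  0.0744 -0.8173] res [ 0.0401  1.2325  0.8528 -2.136   0.9296 -0.0001 -0.4086]
t 12.98 tcp [0.5938 0.2975 0.1482] gp [0.5861 0.2963 0.1652] z [ 0.4138  0.067  -0.9079] y [-0.1645  0.9864 -0.0022] q [-0.1318  0.5863 -0.6467  1.9097  1.0841  0.6059  0.2288] F [-5.7082  4.3713 -2.1624] open 0.05490158117183357 gf 0.0
N 3 offset [-0.0084 -0.     -0.0182] |0.0200| rot [0. 0. 0.] 0.00 deg minz 0.168 to [0.5938 0.2975 0.2082]
[[0.5938 0.2975 0.1682]]
N 26 offset [0.0016 0.0055 0.0016] |0.0059| rot [-0.0505 -0.0001 -0.1089] 6.88 deg minz 0.153 to [0.5043 0.2751 0.1526]
[[0.5921 0.3028 0.206 ]
 [0.5834 0.3168 0.1996]
 [0.5703 0.3269 0.1932]
 [0.5545 0.3317 0.1868]
 [0.538  0.3306 0.1803]
 [0.5229 0.3238 0.1739]
 [0.5113 0.3121 0.1675]
 [0.5044 0.2971 0.1611]
 [0.5033 0.2806 0.1547]]
N 30 offset [0.0014 0.0047 0.0014] |0.0051| rot [-0.0438 -0.0001 -0.0944] 5.96 deg minz 0.153 to [0.5043 0.2751 0.1526]
[[0.5923 0.3021 0.2063]
 [0.5853 0.3146 0.2007]
 [0.5747 0.3243 0.1952]
 [0.5617 0.3302 0.1896]
 [0.5475 0.3319 0.184 ]
 [0.5334 0.3292 0.1785]
 [0.5209 0.3222 0.1729]
 [0.511  0.3118 0.1674]
 [0.5049 0.2988 0.1618]
 [0.5031 0.2846 0.1563]]
```

```bash
python3 - <<'E'
import pickle;from cup import *
s,R,p=st()
w=bot.read_camera("wrist");pickle.dump(w,open("w6.pkl","wb"));print(R.T@(np.array(w["eye"])-p))
g=cv2.cvtColor(w["pixels"],cv2.COLOR_RGB2GRAY).astype(float)
c0=proj(w,C+.0833*u+.076*up+.0015*v);print("pred centre",c0)
ci=int(round(c0[0]));ri=int(c0[1])
for r in range(ri-14,ri+32): print(r,g[r,ci-24:ci+25:2].astype(int),)
E
```

```text
t 12.98 tcp [0.5938 0.2975 0.1482] gp [0.5861 0.2963 0.1652] z [ 0.4138  0.067  -0.9079] y [-0.1645  0.9864 -0.0022] q [-0.1318  0.5863 -0.6467  1.9097  1.0841  0.6059  0.2288] F [-5.7082  4.3713 -2.1624] open 0.05490158117183357 gf 0.0
[ 0.0751  0.0003 -0.1427]
pred centre [312.4004 257.6873]
243 [82 82 82 82 83 74 25  9 11  7 25 59 66 65 58 25 11 14 13 18 72 82 81 81
 80]
244 [84 83 83 82 85 74 23  5  7  4 32 67 67 66 64 34  6  7  7 13 73 83 83 83
 82]
245 [83 83 81 83 83 72 18  7  8  6 35 61 62 61 61 44  8  6  8 14 73 83 83 82
 84]
246 [82 81 82 80 82 72 18  7  8 10 24 41 44 47 46 41  8  7 10 14 75 85 82 83
 84]
247 [83 81 82 83 83 70 17  4  8  3 12 19 20 23 23 26  8  8  4 14 73 83 81 83
 83]
248 [83 82 83 84 85 72 13  9  8  4  4  5  7  9  8 12  7  9  8 15 75 84 84 84
 85]
249 [84 83 85 84 85 70 14  8  7  6  7  9  9  8  7  9  8  6  5 16 75 84 84 85
 84]
250 [81 84 82 82 83 71 12  4  7  9 13 15 19 14 11  8 10  4  8 15 75 84 84 83
 84]
251 [81 80 82 82 83 63  8 10  7 10 19 24 23 19 15 10  9  8  8 15 74 84 81 83
 85]
252 [82 81 80 82 79 43  6  8 10 14 23 25 23 22 17 11 11  8  6 13 66
[... 2491 characters left out ...]
 193 192 192 192 192 192 189
 187 188 187 185 186 185 186]
283 [196 197 196 196 196 196 195 196 197 196 196 196 196 197 196 195 197 196
 197 196 196 195 196 197 195]
284 [195 194 194 194 194 195 195 195 194 195 196 194 195 196 195 195 195 196
 195 195 196 195 195 195 195]
285 [194 193 194 193 194 193 194 195 194 194 195 194 193 194 194 195 194 194
 195 195 194 193 195 196 194]
286 [193 193 193 192 193 193 194 194 194 192 193 194 193 193 193 192 194 193
 194 193 194 194 194 195 194]
287 [194 194 193 194 194 194 194 193 194 194 193 193 194 195 193 194 194 195
 194 194 194 193 193 196 194]
288 [194 194 195 194 194 194 195 194 193 194 195 194 194 194 196 195 194 195
 196 195 195 195 196 195 196]
```

```bash
python3 - <<'E'
import pickle;from cup import *
w=pickle.load(open("w6.pkl","rb"))
fit(w,1,np.array([280.4,278.4,259.8,264.2,249.6,312.1]),sg=(.5,.7,.5,3,1,.5))
w=pickle.load(open("w5.pkl","rb"))
fit(w,1,np.array([270.7,268.7,250.3,254.4,239.8,323.5]),sg=(.5,.7,.5,3,1,.5))
E
```

```text
du,dv,h,e [0.0022 0.0012 0.0739 0.0163] res [ 0.0333  0.4888 -0.4093 -0.5183  0.2223 -0.0001  0.0082]
du,dv,h,e [0.0023 0.0014 0.0738 0.0304] res [ 0.0147  0.307  -0.2962 -0.58    0.3102 -0.      0.0152]
```

{"fn": "move_arm", "kwargs": {"motion": [{"grip":0.055,"offset":[-0.0084,0,-0.0182],"delta_rot":[0,0,0]},{"grip":0.055,"offset":[-0.0084,0,-0.0182],"delta_rot":[0,0,0]},{"grip":0.055,"offset":[0.0016,0.0055,0.0016],"delta_rot":[-0.0505,0,-0.1089]},{"grip":0.055,"offset":[0.0016,0.0055,0.0016],"delta_rot":[-0.0505,0,-0.1089]},{"grip":0.055,"offset":[0.0016,0.0055,0.0016],"delta_rot":[-0.0505,0,-0.1089]},{"grip":0.055,"offset":[0.0016,0.0055,0.0016],"delta_rot":[-0.0505,0,-0.1089]},{"grip":0.055,"offset":[0.0016,0.0055,0.0016],"delta_rot":[-0.0505,0,-0.1089]},{"grip":0.055,"offset":[0.0016,0.0055,0.0016],"delta_rot":[-0.0505,0,-0.1089]},{"grip":0.055,"offset":[0.0016,0.0055,0.0016],"delta_rot":[-0.0505,0,-0.1089]},{"grip":0.055,"offset":[0.0016,0.0055,0.0016],"delta_rot":[-0.0505,0,-0.1089]}]}}

```text
time_s: 13.87
tcp_pos: [0.574, 0.3211, 0.1757]
eef_rot: [[-0.402, -0.896, 0.188], [-0.813, 0.444, 0.376], [-0.421, -0.002, -0.907]]
ft_force: [-0.5, 0.1, -1.2]
opening: 0.055
gripper_force: 0.0
```

{"fn": "move_arm", "kwargs": {"motion": [{"grip":0.055,"offset":[0.0016,0.0055,0.0016],"delta_rot":[-0.0505,0,-0.1089]},{"grip":0.055,"offset":[0.0016,0.0055,0.0016],"delta_rot":[-0.0505,0,-0.1089]},{"grip":0.055,"offset":[0.0016,0.0055,0.0016],"delta_rot":[-0.0505,0,-0.1089]},{"grip":0.055,"offset":[0.0016,0.0055,0.0016],"delta_rot":[-0.0505,0,-0.1089]},{"grip":0.055,"offset":[0.0016,0.0055,0.0016],"delta_rot":[-0.0505,0,-0.1089]},{"grip":0.055,"offset":[0.0016,0.0055,0.0016],"delta_rot":[-0.0505,0,-0.1089]},{"grip":0.055,"offset":[0.0016,0.0055,0.0016],"delta_rot":[-0.0505,0,-0.1089]},{"grip":0.055,"offset":[0.0016,0.0055,0.0016],"delta_rot":[-0.0505,0,-0.1089]},{"grip":0.055,"offset":[0.0016,0.0055,0.0016],"delta_rot":[-0.0505,0,-0.1089]},{"grip":0.055,"offset":[0,0,0],"delta_rot":[0,0,0]}]}}

```text
time_s: 14.7
tcp_pos: [0.5181, 0.3256, 0.1492]
eef_rot: [[0.512, -0.827, -0.233], [-0.758, -0.563, 0.331], [-0.404, 0.007, -0.915]]
ft_force: [-1.2, 0.2, 0.7]
opening: 0.0547
gripper_force: 0.0
```

```bash
python3 - <<'E'
from h import *
s,R,p=st()
Rt=leanR(-v,25,u); cam=C+.08*u+.25*up; pt=cam-Rt@[.0757,-.0003,-.1428]
for N in(9,10): plan2(R,p,Rt,pt,N)
E
```

```text
t 14.70 tcp [0.5181 0.3256 0.1492] gp [0.5225 0.3194 0.1663] z [-0.2328  0.3309 -0.9145] y [-0.8266 -0.5627  0.0068] q [ 0.3271  1.0519 -1.268   1.6176  0.6385  1.1038  2.757 ] F [-1.2077  0.2395  0.6767] open 0.05469857207201105 gf 0.0
N 9 offset [ 0.001   0.006  -0.0008] |0.0061| rot [-0.0508 -0.0016 -0.1134] 7.12 deg minz 0.150 to [0.5043 0.2751 0.1526]
[[0.5139 0.3212 0.1496]
 [0.5049 0.3053 0.1508]
 [0.5023 0.2872 0.1519]]
N 10 offset [ 0.0009  0.0054 -0.0007] |0.0055| rot [-0.0457 -0.0014 -0.102 ] 6.41 deg minz 0.150 to [0.5043 0.2751 0.1526]
[[0.5143 0.3217 0.1496]
 [0.5057 0.3076 0.1506]
 [0.5023 0.2915 0.1516]
 [0.5043 0.2751 0.1526]]
```

Far cup: bore axis at 73.9 mm, +2.2 mm along x, +1.3 mm along y (two consistent fits). Joint 7 is near its limit, so I'll stop turning. The near cup should already be in view here, so I'll rectify it numerically.

```bash
python3 - <<'E'
import pickle;from cup import *
w=bot.read_camera("wrist");pickle.dump(w,open("w7.pkl","wb"));save(w,"w7")
g=cv2.cvtColor(w["pixels"],cv2.COLOR_RGB2GRAY)
def patch(x,ys,zs):
    m=np.array([[proj(w,C+x*u+y*v+z*up) for y in ys] for z in zs],np.float32)
    return cv2.remap(g,m[...,0],m[...,1],cv2.INTER_LINEAR),m
print(proj(w,C-.0815*u+.076*up))
ys=np.arange(-.018,.0191,.0015)
for x in(-.0915,-.0815):
    zs=np.arange(.096,.057,-.001);P,m=patch(x,ys,zs);print("plane",x,"y",ys[0],ys[-1])
    for z,r in zip(zs,P): print("%.0f"%(z*1e3)," ".join("%3d"%k for k in r))
E
```

```text
[440.1764 184.9159]
plane -0.0915 y -0.018 0.018000000000000033
96 187 188 188 187 187 188 187 188 187 187 187 187 187 187 187 187 187 187 186 188 189 188 187 187 187
95 188 188 188 188 187 187 188 187 187 187 187 187 187 187 187 186 187 187 186 185 187 186 186 186 186
94 190 189 189 190 190 189 189 189 189 188 189 188 189 188 188 188 188 188 187 187 187 188 187 188 187
93 192 191 191 192 192 191 191 191 191 190 191 190 190 191 190 190 191 190 190 191 190 190 190 190 190
92 192 192 192 192 193 192 192 192 192 192 192 192 192 193 193 193 193 193 193 193 193 193 193 193 193
91 193 194 194 193 195 194 194 193 194 193 193 193 194 194 194 194 194 195 195 194 194 195 194 194 195
90 192 193 192 193 193 193 193 193 193 193 193 193 193 193 194 193 194 195 193 193 193 194 194 194 193
89 192 192 191 192 192 192 191 192 192 192 192 192 191 192 192 191 192 192 192 191 192 192 192 191 192
88 192 192 192 193 192 192 191 192 192 192 191 192 191 192 192 191 190 192 191 192 191 192 191 191 191
87 193 193 194 192 193 193 192 192 193 192 191 193 192 192 191 192 192 192 191 191 190 191 190 192 191
86 186
[... 6341 characters left out ...]
 6   4   5   6   4   6   5   9  17  28  25  16   9   5   8  20  38  57  60  61  59
63  59  59  59  34   5   4   7   4   4   7   6   4   9  15  15   9   8   7  17  33  48  58  60  59  59
62  58  58  59  37   3   4   5   6   5  15   8   4   5   6   6   6   6   9  29  46  53  58  59  59  59
61  57  58  59  44   8   8   6   8   8  24  18  12   9   9   7  10   7  17  40  52  55  58  58  58  58
60  57  57  59  49  19  20  17  18  18  32  33  26  22  20  22  21  19  27  49  56  57  57  58  57  57
59  58  58  59  55  36  37  33  36  34  41  46  41  38  37  39  36  36  41  55  58  58  58  58  58  57
58  59  60  59  60  51  52  50  50  50  52  54  51  51  50  52  50  50  52  59  59  59  60  59  59  59
```

Near cup: the same +2.2 mm x shift, bore axis ≈ 73.3 mm high, y ≈ −1 mm. So the slot middle is ≈ (.5549,.2829) at yaw ≈ 9.1°. Next I'll unwind and go back to the roller.

```bash
cat >> h.py <<'E'
C=np.array([.5549,.2829,0]);u=np.array([.9874,.1582,0]);v=np.array([-.1582,.9874,0])
E
python3 - <<'E'
from h import *
s,R,p=st()
h=lambda d:np.array([np.cos(np.deg2rad(d)),np.sin(np.deg2rad(d)),0])
RA=leanR(h(104),0,h(14));pA=np.array([.58,.13,.24])
plan2(R,p,RA,pA,18)
RB=leanR(h(-5.8),0,h(84));pB=np.array([.5243,-.1375,.016+.09-.0187])
plan2(RA,pA,RB,pB,18)
E
```

```text
t 14.75 tcp [0.5188 0.3255 0.1499] gp [0.5231 0.3193 0.167 ] z [-0.2307  0.3327 -0.9144] y [-0.8277 -0.5612  0.0046] q [ 0.3283  1.0501 -1.2676  1.618   0.6371  1.1013  2.7576] F [-0.3226 -0.6651  0.1564] open 0.05513337077247126 gf 0.0
N 18 offset [ 0.0095 -0.0069 -0.0078] |0.0141| rot [0.0224 0.0153 0.105 ] 6.21 deg minz 0.153 to [0.58 0.13 0.24]
[[0.5311 0.3196 0.1532]
 [0.5637 0.2952 0.1635]
 [0.5876 0.2626 0.1752]
 [0.6007 0.2251 0.1891]
 [0.6021 0.1865 0.2057]
 [0.5922 0.1506 0.2253]]
N 18 offset [-0.0078 -0.016   0.0085] |0.0197| rot [0.     0.     0.1065] 6.10 deg minz 0.087 to [ 0.5243 -0.1375  0.0873]
[[ 0.5914  0.1164  0.2315]
 [ 0.6163  0.0695  0.2061]
 [ 0.6251  0.0171  0.1806]
 [ 0.6171 -0.0354  0.1552]
 [ 0.593  -0.0827  0.1297]
 [ 0.5552 -0.1201  0.1043]]
```

{"fn": "move_arm", "kwargs": {"motion": [{"grip":0.06,"offset":[0.0095,-0.0069,-0.0078],"delta_rot":[0.0224,0.0153,0.105]},{"grip":0.06,"offset":[0.0095,-0.0069,-0.0078],"delta_rot":[0.0224,0.0153,0.105]},{"grip":0.06,"offset":[0.0095,-0.0069,-0.0078],"delta_rot":[0.0224,0.0153,0.105]},{"grip":0.06,"offset":[0.0095,-0.0069,-0.0078],"delta_rot":[0.0224,0.0153,0.105]},{"grip":0.06,"offset":[0.0095,-0.0069,-0.0078],"delta_rot":[0.0224,0.0153,0.105]},{"grip":0.06,"offset":[0.0095,-0.0069,-0.0078],"delta_rot":[0.0224,0.0153,0.105]},{"grip":0.06,"offset":[0.0095,-0.0069,-0.0078],"delta_rot":[0.0224,0.0153,0.105]},{"grip":0.06,"offset":[0.0095,-0.0069,-0.0078],"delta_rot":[0.0224,0.0153,0.105]},{"grip":0.06,"offset":[0.0095,-0.0069,-0.0078],"delta_rot":[0.0224,0.0153,0.105]}]}}

```text
time_s: 15.5
tcp_pos: [0.5997, 0.2352, 0.1856]
eef_rot: [[-0.379, -0.925, -0.022], [-0.903, 0.364, 0.229], [-0.204, 0.107, -0.973]]
ft_force: [0.3, -0.2, -0.2]
opening: 0.0599
gripper_force: 0.0
```

{"fn": "move_arm", "kwargs": {"motion": [{"grip":0.06,"offset":[0.0095,-0.0069,-0.0078],"delta_rot":[0.0224,0.0153,0.105]},{"grip":0.06,"offset":[0.0095,-0.0069,-0.0078],"delta_rot":[0.0224,0.0153,0.105]},{"grip":0.06,"offset":[0.0095,-0.0069,-0.0078],"delta_rot":[0.0224,0.0153,0.105]},{"grip":0.06,"offset":[0.0095,-0.0069,-0.0078],"delta_rot":[0.0224,0.0153,0.105]},{"grip":0.06,"offset":[0.0095,-0.0069,-0.0078],"delta_rot":[0.0224,0.0153,0.105]},{"grip":0.06,"offset":[0.0095,-0.0069,-0.0078],"delta_rot":[0.0224,0.0153,0.105]},{"grip":0.06,"offset":[0.0095,-0.0069,-0.0078],"delta_rot":[0.0224,0.0153,0.105]},{"grip":0.06,"offset":[0.0095,-0.0069,-0.0078],"delta_rot":[0.0224,0.0153,0.105]},{"grip":0.06,"offset":[0.0095,-0.0069,-0.0078],"delta_rot":[0.0224,0.0153,0.105]},{"grip":0.06,"offset":[0,0,0],"delta_rot":[0,0,0]}]}}

```text
time_s: 16.33
tcp_pos: [0.5811, 0.1274, 0.2426]
eef_rot: [[-0.972, -0.234, 0.006], [-0.234, 0.972, -0.003], [-0.005, -0.004, -1.0]]
ft_force: [0.4, 0.6, 0.2]
opening: 0.0597
gripper_force: 0.0
```

```bash
python3 - <<'E'
from h import *
s,R,p=st()
h=lambda d:np.array([np.cos(np.deg2rad(d)),np.sin(np.deg2rad(d)),0])
RB=leanR(h(-5.8),0,h(84));pB=np.array([.5243,-.1375,.016+.09-.0187])
plan2(R,p,RB,pB,18)
E
```

```text
t 16.33 tcp [0.5811 0.1274 0.2426] gp [0.581  0.1274 0.2613] z [ 0.0057 -0.0029 -1.    ] y [-0.2344  0.9721 -0.0042] q [ 0.2521  0.5412 -0.7651  1.6499  0.4146  1.1143  1.1809] F [0.4497 0.6164 0.1917] open 0.059747095061274506 gf 0.0
N 18 offset [-0.0077 -0.0158  0.0087] |0.0196| rot [0.0001 0.0004 0.106 ] 6.08 deg minz 0.087 to [ 0.5243 -0.1375  0.0873]
[[ 0.5924  0.1138  0.2341]
 [ 0.6166  0.067   0.2083]
 [ 0.6249  0.015   0.1825]
 [ 0.6166 -0.0369  0.1566]
 [ 0.5925 -0.0836  0.1306]
 [ 0.5549 -0.1204  0.1046]]
```

{"fn": "move_arm", "kwargs": {"motion": [{"grip":0.06,"offset":[-0.0077,-0.0158,0.0087],"delta_rot":[0,0,0.106]},{"grip":0.06,"offset":[-0.0077,-0.0158,0.0087],"delta_rot":[0,0,0.106]},{"grip":0.06,"offset":[-0.0077,-0.0158,0.0087],"delta_rot":[0,0,0.106]},{"grip":0.06,"offset":[-0.0077,-0.0158,0.0087],"delta_rot":[0,0,0.106]},{"grip":0.06,"offset":[-0.0077,-0.0158,0.0087],"delta_rot":[0,0,0.106]},{"grip":0.06,"offset":[-0.0077,-0.0158,0.0087],"delta_rot":[0,0,0.106]},{"grip":0.06,"offset":[-0.0077,-0.0158,0.0087],"delta_rot":[0,0,0.106]},{"grip":0.06,"offset":[-0.0077,-0.0158,0.0087],"delta_rot":[0,0,0.106]},{"grip":0.06,"offset":[-0.0077,-0.0158,0.0087],"delta_rot":[0,0,0.106]}]}}

```text
time_s: 17.08
tcp_pos: [0.6225, -0.0194, 0.1622]
eef_rot: [[-0.755, 0.656, 0.004], [0.656, 0.755, -0.0], [-0.004, 0.003, -1.0]]
ft_force: [-0.1, -0.7, 0.4]
opening: 0.0599
gripper_force: 0.0
```

{"fn": "move_arm", "kwargs": {"motion": [{"grip":0.06,"offset":[-0.0077,-0.0158,0.0087],"delta_rot":[0,0,0.106]},{"grip":0.06,"offset":[-0.0077,-0.0158,0.0087],"delta_rot":[0,0,0.106]},{"grip":0.06,"offset":[-0.0077,-0.0158,0.0087],"delta_rot":[0,0,0.106]},{"grip":0.06,"offset":[-0.0077,-0.0158,0.0087],"delta_rot":[0,0,0.106]},{"grip":0.06,"offset":[-0.0077,-0.0158,0.0087],"delta_rot":[0,0,0.106]},{"grip":0.06,"offset":[-0.0077,-0.0158,0.0087],"delta_rot":[0,0,0.106]},{"grip":0.06,"offset":[-0.0077,-0.0158,0.0087],"delta_rot":[0,0,0.106]},{"grip":0.06,"offset":[-0.0077,-0.0158,0.0087],"delta_rot":[0,0,0.106]},{"grip":0.06,"offset":[-0.0077,-0.0158,0.0087],"delta_rot":[0,0,0.106]},{"grip":0.06,"offset":[0,0,0],"delta_rot":[0,0,0]},{"grip":0.06,"offset":[0,0,0],"delta_rot":[0,0,0]}]}}

```text
time_s: 18.0
tcp_pos: [0.5256, -0.1372, 0.0842]
eef_rot: [[0.093, 0.996, 0.003], [0.996, -0.093, -0.002], [-0.001, 0.003, -1.0]]
ft_force: [0.4, 1.0, 0.5]
opening: 0.0599
gripper_force: 0.0
```

```bash
python3 - <<'E'
from h import *
s,R,p=st()
w=bot.read_camera("wrist");find(w)
m=max(bot.trace(w,"roller"),key=lambda b:b["conf"])["mask"]
# tube ends/edges
h=lambda d:np.array([np.cos(np.deg2rad(d)),np.sin(np.deg2rad(d)),0])
print("pred mid",proj(w,[.5243,-.1375,.016]),"fixed",proj(w,np.array([.5243,-.1375,.016])+.0845*np.array([.098,.995,0])),"sprung",proj(w,np.array([.5243,-.1375,.016])-.0975*np.array([.098,.995,0])))
g=cv2.cvtColor(w["pixels"],cv2.COLOR_RGB2GRAY)
c=np.nonzero(m);print("mask rows",c[0].min(),c[0].max(),"cols by row",[(r,np.nonzero(m[r])[0][[0,-1]].tolist()) for r in range(c[0].min(),c[0].max(),25)])
RB=leanR(h(-5.8),0,h(84));plan2(R,p,RB,np.array([.5243,-.1375,.016-.0107+.003]),5)
E
```

```text
t 18.00 tcp [ 0.5256 -0.1372  0.0842] gp [ 0.5256 -0.1372  0.1029] z [ 0.0028 -0.0017 -1.    ] y [ 0.9957 -0.0928  0.0029] q [ 0.3478  0.5767 -0.2275  1.9148  0.2017  0.6689 -0.0956] F [0.4305 1.0373 0.5221] open 0.0599275005830694 gf 0.0
conf 0.89 [295. 123. 348. 385.] c [ 0.5247 -0.1336] dir [-0.0994 -0.995 ] len -0.08031365193110068 0.10486307881476124 wid 0.033181155146321646
pred mid [322.105  257.0494] fixed [322.5618 121.4408] sprung [321.6905 380.1104]
mask rows 122 384 cols by row [(122, [315, 329]), (147, [297, 349]), (172, [297, 348]), (197, [297, 348]), (222, [298, 347]), (247, [298, 346]), (272, [299, 346]), (297, [299, 345]), (322, [300, 345]), (347, [300, 343]), (372, [315, 328])]
N 5 offset [-0.0001 -0.0003  0.0152] |0.0152| rot [0.0006 0.0003 0.0017] 0.10 deg minz 0.008 to [ 0.5243 -0.1375  0.0083]
[[ 0.5254 -0.1373  0.069 ]
 [ 0.5246 -0.1375  0.0235]]
```

{"fn": "move_arm", "kwargs": {"motion": [{"grip":0.06,"offset":[0,-0.0003,0.0158],"delta_rot":[0,0,0.0017]},{"grip":0.06,"offset":[0,-0.0003,0.0158],"delta_rot":[0,0,0.0017]},{"grip":0.06,"offset":[0,-0.0003,0.0158],"delta_rot":[0,0,0.0017]},{"grip":0.06,"offset":[0,-0.0003,0.0158],"delta_rot":[0,0,0.0017]},{"grip":0.06,"offset":[0,0,0.0143],"delta_rot":[0,0,0]},{"grip":0.06,"offset":[0,0,0],"delta_rot":[0,0,0]},{"grip":0.06,"offset":[0,0,0],"delta_rot":[0,0,0]}]}}

```text
time_s: 18.73
tcp_pos: [0.5259, -0.1363, 0.0071]
eef_rot: [[0.1, 0.995, 0.003], [0.995, -0.1, -0.002], [-0.001, 0.003, -1.0]]
ft_force: [-0.5, -0.4, -0.1]
opening: 0.0601
gripper_force: 0.0
```

{"fn": "move_arm", "kwargs": {"motion": [{"grip":0.0,"offset":[0,0,0],"delta_rot":[0,0,0]},{"grip":0.0,"offset":[0,0,0],"delta_rot":[0,0,0]},{"grip":0.0,"offset":[0,0,0],"delta_rot":[0,0,0]},{"grip":0.0,"offset":[0,0,0],"delta_rot":[0,0,0]},{"grip":0.0,"offset":[0,0,0],"delta_rot":[0,0,0]},{"grip":0.0,"offset":[0,0,0],"delta_rot":[0,0,0]}], "newtons": 110}}

```text
time_s: 19.23
tcp_pos: [0.5261, -0.1371, 0.0087]
eef_rot: [[0.102, 0.995, 0.005], [0.995, -0.102, -0.003], [-0.002, 0.005, -1.0]]
ft_force: [-1.8, 1.2, 9.4]
opening: 0.0282
gripper_force: 108.0
```

```bash
python3 - <<'E'
from h import *
s,R,p=st()
w=bot.read_camera("wrist")
for d in(0,.002,-.002): print("tips rows for axial shift",d,[proj(w,np.array([p[0],p[1],.016])+R[:,0]*(x+d)) for x in(.0845,-.0975)])
g=cv2.cvtColor(w["pixels"],cv2.COLOR_RGB2GRAY)
for b in bot.trace(w,"roller")[:1]:
    m=b["mask"];c=np.nonzero(m);print(b["conf"],"rows",c[0].min(),c[0].max())
print("profile col", [int(g[r,322]) for r in range(60,160)])
print("low", [int(g[r,322]) for r in range(330,460)])
E
```

```text
t 19.23 tcp [ 0.5261 -0.1371  0.0087] gp [ 0.526  -0.137   0.0274] z [ 0.0047 -0.0028 -1.    ] y [ 0.9948 -0.1018  0.005 ] q [ 0.313   0.7062 -0.1844  1.9297  0.245   0.5219 -0.1428] F [-1.8106  1.1827  9.3954] open 0.028220103995438745 gf 108.03726196289062
tips rows for axial shift 0 [array([324.2644, 112.1332]), array([324.3172, 477.0993])]
tips rows for axial shift 0.002 [array([324.2636, 106.3961]), array([324.3168, 474.2732])]
tips rows for axial shift -0.002 [array([324.2653, 117.8171]), array([324.3176, 479.9069])]
0.9 rows 113 412
profile col [98, 99, 99, 101, 101, 103, 104, 104, 107, 109, 110, 110, 111, 112, 112, 111, 113, 112, 110, 113, 112, 113, 113, 112, 113, 113, 113, 114, 112, 112, 113, 109, 110, 111, 110, 110, 109, 110, 111, 110, 112, 112, 110, 111, 110, 110, 108, 108, 107, 106, 106, 106, 105, 103, 107, 124, 132, 132, 134, 134, 132, 135, 134, 135, 134, 136, 134, 137, 135, 134, 132, 133, 129, 111, 69, 39, 37, 39, 38, 38, 38, 39, 37, 37, 38, 36, 31, 29, 37, 69, 106, 129, 135, 132, 132, 133, 132, 133, 133, 133]
low [134, 133, 133, 134, 135, 133, 133, 134, 133, 135, 134, 134, 133, 134, 133, 132, 135, 134, 133, 133, 134, 133, 132, 133, 132, 134, 133, 133, 133, 133, 133, 132, 133, 133, 133, 134, 133, 134, 134, 133, 133, 132, 132, 134, 134, 132, 133, 133, 133, 133, 133, 133, 133, 132, 133, 133, 133, 134, 133, 133, 132, 134, 132, 132, 132, 132, 133, 133, 134, 133, 134, 133, 132, 134, 132, 132, 134, 131, 133, 134, 132, 119, 83, 34, 12, 8, 11, 10, 8, 6, 8, 7, 12, 9, 12, 12, 12, 10, 10, 11, 11, 13, 11, 10, 11, 12, 12, 12, 10, 10, 9, 13, 14, 13, 11, 12, 10, 9, 11, 10, 10, 10, 10, 8, 9, 12, 9, 11, 11, 10]
```

Holding: the fixed tip is 83.5 mm from the TCP along tool +x, and the axis is 7.3 mm behind the TCP. Next: lift, then carry over the slot.

```bash
cat >> h.py <<'E'
XF=.0835;ZA=-.0073;HF=.0739;HN=.0733
def ins(th,ut,zt,vt=0.):
    """tool pose with free sprung tip at slot (ut,vt,zt), near end raised th deg"""
    Rt=leanR(v,th,u); tip=C+ut*u+vt*v+zt*up
    return Rt, tip-Rt@[XF-.182,0,ZA]
def where():
    s,R,p=st()
    f=lambda x:(lambda d:np.array([d@u,d@v,d[2]])*1e3)(p+R@[x,0,ZA]-C)
    th=np.rad2deg(np.arcsin(R[2,0]));print("mm: fixed",f(XF),"sprung(free)",f(XF-.182),"tilt %.2f"%th,"yaw err %.2f"%np.rad2deg(np.arctan2(R[:,1]@-u,R[:,1]@v)),"roll %.2f"%np.rad2deg(R[2,1]))
    return R,p
E
python3 - <<'E'
from h import *
R,p=where()
p1=p+[0,0,.16]
Rt,pt=ins(11.5,.078,.0739+.06)
for N in(18,20): plan2(R,p1,Rt,pt,N)
E
```

```text
t 19.33 tcp [ 0.5261 -0.1371  0.0087] gp [ 0.526  -0.137   0.0274] z [ 0.0048 -0.0028 -1.    ] y [ 0.9948 -0.1018  0.005 ] q [ 0.313   0.7062 -0.1844  1.9297  0.245   0.5219 -0.1428] F [-1.8641  1.0787  8.0918] open 0.028536695842182533 gf 108.03871750831604
mm: fixed [ -73.3424 -329.428    15.8352] sprung(free) [-120.279  -505.2698   16.2553] tilt -0.13 yaw err -104.94 roll 0.29
N 18 offset [0.0188 0.0189 0.0024] |0.0268| rot [ 0.0103  0.0082 -0.1014] 5.86 deg minz 0.144 to [0.5352 0.2797 0.1464]
[[ 0.5469 -0.1203  0.1664]
 [ 0.5975 -0.0586  0.1592]
 [ 0.627   0.0156  0.1526]
 [ 0.6328  0.0954  0.1475]
 [ 0.6143  0.1733  0.1447]
 [ 0.5732  0.2421  0.1447]]
N 20 offset [0.0168 0.0171 0.0022] |0.0241| rot [ 0.0093  0.0074 -0.0912] 5.27 deg minz 0.144 to [0.5352 0.2797 0.1464]
[[ 0.5449 -0.1221  0.1666]
 [ 0.5919 -0.0677  0.1601]
 [ 0.6222 -0.0024  0.154 ]
 [ 0.6336  0.0686  0.149 ]
 [ 0.6252  0.1402  0.1456]
 [ 0.5977  0.207   0.1443]
 [ 0.5532  0.2638  0.1454]]
```

{"fn": "move_arm", "kwargs": {"motion": [{"grip":0.0,"offset":[0,0,-0.015],"delta_rot":[0,0,0]},{"grip":0.0,"offset":[0,0,-0.025],"delta_rot":[0,0,0]},{"grip":0.0,"offset":[0,0,-0.03],"delta_rot":[0,0,0]},{"grip":0.0,"offset":[0,0,-0.03],"delta_rot":[0,0,0]},{"grip":0.0,"offset":[0,0,-0.03],"delta_rot":[0,0,0]},{"grip":0.0,"offset":[0,0,-0.03],"delta_rot":[0,0,0]}]}}

```text
time_s: 19.83
tcp_pos: [0.5244, -0.1366, 0.169]
eef_rot: [[0.102, 0.995, 0.003], [0.995, -0.102, -0.002], [-0.002, 0.004, -1.0]]
ft_force: [0.2, -1.1, -3.0]
opening: 0.0283
gripper_force: 109.4
```

{"fn": "move_arm", "kwargs": {"motion": [{"grip":0.0,"offset":[0.0168,0.0171,0.0022],"delta_rot":[0.0093,0.0074,-0.0912]},{"grip":0.0,"offset":[0.0168,0.0171,0.0022],"delta_rot":[0.0093,0.0074,-0.0912]},{"grip":0.0,"offset":[0.0168,0.0171,0.0022],"delta_rot":[0.0093,0.0074,-0.0912]},{"grip":0.0,"offset":[0.0168,0.0171,0.0022],"delta_rot":[0.0093,0.0074,-0.0912]},{"grip":0.0,"offset":[0.0168,0.0171,0.0022],"delta_rot":[0.0093,0.0074,-0.0912]},{"grip":0.0,"offset":[0.0168,0.0171,0.0022],"delta_rot":[0.0093,0.0074,-0.0912]},{"grip":0.0,"offset":[0.0168,0.0171,0.0022],"delta_rot":[0.0093,0.0074,-0.0912]},{"grip":0.0,"offset":[0.0168,0.0171,0.0022],"delta_rot":[0.0093,0.0074,-0.0912]},{"grip":0.0,"offset":[0.0168,0.0171,0.0022],"delta_rot":[0.0093,0.0074,-0.0912]},{"grip":0.0,"offset":[0.0168,0.0171,0.0022],"delta_rot":[0.0093,0.0074,-0.0912]}]}}

```text
time_s: 20.67
tcp_pos: [0.6324, 0.0691, 0.1472]
eef_rot: [[-0.722, 0.684, -0.106], [0.685, 0.728, 0.033], [0.1, -0.049, -0.994]]
ft_force: [-0.6, -0.4, -3.8]
opening: 0.0281
gripper_force: 109.6
```

{"fn": "move_arm", "kwargs": {"motion": [{"grip":0.0,"offset":[0.0168,0.0171,0.0022],"delta_rot":[0.0093,0.0074,-0.0912]},{"grip":0.0,"offset":[0.0168,0.0171,0.0022],"delta_rot":[0.0093,0.0074,-0.0912]},{"grip":0.0,"offset":[0.0168,0.0171,0.0022],"delta_rot":[0.0093,0.0074,-0.0912]},{"grip":0.0,"offset":[0.0168,0.0171,0.0022],"delta_rot":[0.0093,0.0074,-0.0912]},{"grip":0.0,"offset":[0.0168,0.0171,0.0022],"delta_rot":[0.0093,0.0074,-0.0912]},{"grip":0.0,"offset":[0.0168,0.0171,0.0022],"delta_rot":[0.0093,0.0074,-0.0912]},{"grip":0.0,"offset":[0.0168,0.0171,0.0022],"delta_rot":[0.0093,0.0074,-0.0912]},{"grip":0.0,"offset":[0.0168,0.0171,0.0022],"delta_rot":[0.0093,0.0074,-0.0912]},{"grip":0.0,"offset":[0.0168,0.0171,0.0022],"delta_rot":[0.0093,0.0074,-0.0912]},{"grip":0.0,"offset":[0.0168,0.0171,0.0022],"delta_rot":[0.0093,0.0074,-0.0912]},{"grip":0.0,"offset":[0,0,0],"delta_rot":[0,0,0]},{"grip":0.0,"offset":[0,0,0],"delta_rot":[0,0,0]}]}}

```text
time_s: 21.67
tcp_pos: [0.5328, 0.2806, 0.145]
eef_rot: [[-0.967, -0.16, -0.199], [-0.157, 0.987, -0.031], [0.202, 0.001, -0.979]]
ft_force: [1.0, -0.9, -3.2]
opening: 0.0285
gripper_force: 109.5
```

```bash
python3 - <<'E'
from h import *
R,p=where()
plan2(R,p,*ins(11.5,.078,HF+.03),2)
w=bot.read_camera("wrist");save(w,"w8")
P=lambda x:proj(w,p+R@[x,0,ZA]); Q=lambda x,r:proj(w,p+R@[x,0,ZA+r])
print("pred tip fixed",P(XF),"sprung",P(XF-.182))
b=bot.trace(w,"roller");
for k in b[:3]: print(k["conf"],k["box"])
g=cv2.cvtColor(w["pixels"],cv2.COLOR_RGB2GRAY);c=int(P(XF)[0]);print([int(x) for x in g[90:160,c]])
print("edges row250",[int(x) for x in g[250,280:366]])
E
```

```text
t 21.67 tcp [0.5328 0.2806 0.145 ] gp [0.5365 0.2812 0.1633] z [-0.1995 -0.0312 -0.9794] y [-0.1604  0.9871  0.0012] q [-0.0598  0.7837 -0.7221  1.5284  0.417   1.1988  0.8715] F [ 0.9601 -0.9078 -3.1876] open 0.02848251315410738 gf 109.53665256500244
mm: fixed [-102.5003    1.0701  169.0076] sprung(free) [ 75.7506   1.5067 132.2653] tilt 11.65 yaw err 0.13 roll 0.07
N 2 offset [-0.004  -0.0007  0.0138] |0.0144| rot [ 0.0004 -0.0013  0.0012] 0.10 deg minz 0.116 to [0.5352 0.2797 0.1164]
[[0.534  0.2802 0.1307]]
pred tip fixed [323.4298 113.5884] sprung [323.6976 478.0084]
0.68 [284.5, 113.1, 368.0, 413.9]
[52, 53, 53, 53, 54, 51, 44, 29, 19, 16, 15, 24, 47, 82, 109, 122, 125, 124, 125, 124, 124, 122, 122, 117, 116, 128, 137, 136, 135, 138, 139, 139, 139, 140, 140, 140, 141, 139, 139, 140, 136, 135, 132, 112, 66, 32, 28, 29, 30, 30, 29, 29, 28, 29, 29, 28, 26, 22, 33, 71, 114, 135, 137, 136, 137, 138, 137, 136, 137, 137]
edges row250 [113, 113, 113, 115, 118, 114, 95, 66, 53, 61, 67, 72, 79, 84, 90, 94, 100, 103, 107, 111, 111, 116, 116, 118, 120, 122, 126, 127, 127, 132, 133, 135, 137, 138, 140, 140, 138, 138, 137, 141, 139, 139, 139, 139, 139, 140, 139, 139, 137, 139, 137, 137, 135, 135, 135, 135, 134, 135, 136, 137, 138, 139, 140, 139, 137, 137, 138, 138, 140, 141, 142, 139, 136, 133, 129, 126, 125, 120, 116, 111, 102, 90, 91, 106, 115, 118]
```

{"fn": "move_arm", "kwargs": {"motion": [{"grip":0.0,"offset":[-0.004,-0.0007,0.0138],"delta_rot":[0,-0.001,0.001]},{"grip":0.0,"offset":[-0.004,-0.0007,0.0138],"delta_rot":[0,-0.001,0.001]},{"grip":0.0,"offset":[0,0,0],"delta_rot":[0,0,0]},{"grip":0.0,"offset":[0,0,0],"delta_rot":[0,0,0]},{"grip":0.0,"offset":[0,0,0],"delta_rot":[0,0,0]}]}}

```text
time_s: 22.18
tcp_pos: [0.5365, 0.278, 0.1156]
eef_rot: [[-0.968, -0.155, -0.198], [-0.152, 0.988, -0.031], [0.201, 0.0, -0.98]]
ft_force: [-0.4, 0.0, -3.1]
opening: 0.0283
gripper_force: 109.5
```

```bash
python3 - <<'E'
from h import *
R,p=where()
plan2(R,p,*ins(11.7,.0775,HF),3)
E
```

```text
t 22.18 tcp [0.5365 0.278  0.1156] gp [0.5402 0.2786 0.1339] z [-0.1982 -0.0308 -0.9797] y [-0.1547  0.988   0.0002] q [-0.0653  0.8202 -0.7036  1.5382  0.4392  1.1548  0.8626] F [-0.4025  0.0126 -3.0847] open 0.02828748706705054 gf 109.53719973564148
mm: fixed [-99.2606  -1.6407 139.4587] sprung(free) [ 79.0386  -2.2708 102.9548] tilt 11.57 yaw err -0.20 roll 0.01
N 3 offset [-0.0014  0.0006  0.0095] |0.0096| rot [ 0.0003  0.0008 -0.0012] 0.08 deg minz 0.087 to [0.5347 0.2797 0.0867]
[[0.5359 0.2786 0.1059]]
```

{"fn": "move_arm", "kwargs": {"motion": [{"grip":0.0,"offset":[-0.0014,0.0006,0.0095],"delta_rot":[0,0.0008,-0.001]},{"grip":0.0,"offset":[-0.0014,0.0006,0.0095],"delta_rot":[0,0.0008,-0.001]},{"grip":0.0,"offset":[-0.0014,0.0006,0.0095],"delta_rot":[0,0.0008,-0.001]},{"grip":0.0,"offset":[0,0,0],"delta_rot":[0,0,0]},{"grip":0.0,"offset":[0,0,0],"delta_rot":[0,0,0]},{"grip":0.0,"offset":[0,0,0],"delta_rot":[0,0,0]},{"grip":0.0,"offset":[0,0,0],"delta_rot":[0,0,0]}]}}

```text
time_s: 22.77
tcp_pos: [0.535, 0.2801, 0.0876]
eef_rot: [[-0.967, -0.158, -0.199], [-0.155, 0.987, -0.031], [0.201, 0.001, -0.98]]
ft_force: [-0.2, 0.5, -2.8]
opening: 0.0284
gripper_force: 109.5
```

```bash
python3 - <<'E'
from h import *
R,p=where()
plan2(R,p,*ins(11.3,.0875,HF-.0005),4)
w=bot.read_camera("wrist");save(w,"w9")
E
```

```text
t 22.77 tcp [0.535  0.2801 0.0876] gp [0.5387 0.2806 0.106 ] z [-0.1991 -0.0307 -0.9795] y [-0.1581  0.9874  0.0011] q [-0.0767  0.855  -0.6892  1.5497  0.4598  1.113   0.8527] F [-0.2185  0.4751 -2.7596] open 0.02838307961227447 gf 109.53530073165894
mm: fixed [-100.4352    0.3201  111.6071] sprung(free) [77.8337  0.3466 74.9499] tilt 11.62 yaw err -0.00 roll 0.07
N 4 offset [-0.0025 -0.0001  0.    ] |0.0025| rot [ 0.0003 -0.0014  0.    ] 0.08 deg minz 0.086 to [0.5445 0.2812 0.0855]
[[0.5374 0.2803 0.0871]
 [0.5445 0.2812 0.0855]]
```

{"fn": "move_arm", "kwargs": {"motion": [{"grip":0.0,"offset":[-0.0025,-0.0001,0],"delta_rot":[0,-0.0014,0]},{"grip":0.0,"offset":[-0.0025,-0.0001,0],"delta_rot":[0,-0.0014,0]},{"grip":0.0,"offset":[-0.0025,-0.0001,0],"delta_rot":[0,-0.0014,0]},{"grip":0.0,"offset":[-0.0025,-0.0001,0],"delta_rot":[0,-0.0014,0]},{"grip":0.0,"offset":[0,0,0],"delta_rot":[0,0,0]},{"grip":0.0,"offset":[0,0,0],"delta_rot":[0,0,0]},{"grip":0.0,"offset":[0,0,0],"delta_rot":[0,0,0]}]}}

```text
time_s: 23.4
tcp_pos: [0.5444, 0.281, 0.0852]
eef_rot: [[-0.968, -0.158, -0.194], [-0.155, 0.987, -0.03], [0.197, 0.001, -0.98]]
ft_force: [-0.3, 0.4, -2.8]
opening: 0.0284
gripper_force: 109.5
```

```bash
python3 - <<'E'
from h import *
R,p=where()
print("Fu",np.array(bot.observe()["ft_force"])@u)
plan2(R,p,*ins(9,.0905,HF-.0005),4)
E
```

```text
t 23.40 tcp [0.5444 0.281  0.0852] gp [0.548  0.2816 0.1036] z [-0.1943 -0.0303 -0.9805] y [-0.1582  0.9874  0.0008] q [-0.0802  0.8668 -0.6841  1.5284  0.4653  1.1176  0.8592] F [-0.2898  0.4455 -2.7922] open 0.02839267049236913 gf 109.53807592391968
mm: fixed [-91.0978  -0.2468 108.8273] sprung(free) [87.3464 -0.2214 73.033 ] tilt 11.34 yaw err -0.00 roll 0.05
Fu -0.2157020453551709
N 4 offset [-0.0008  0.0001  0.0008] |0.0011| rot [ 0.0002 -0.0102  0.    ] 0.59 deg minz 0.082 to [0.5471 0.2816 0.0816]
[[0.5451 0.2811 0.0843]
 [0.5471 0.2816 0.0816]]
```

The tip is about 6 mm past the mouth with no force, so it is in the bore. I'm reducing the tilt, then pressing.

{"fn": "move_arm", "kwargs": {"motion": [{"grip":0.0,"offset":[-0.0008,0.0001,0.0008],"delta_rot":[0,-0.0102,0]},{"grip":0.0,"offset":[-0.0008,0.0001,0.0008],"delta_rot":[0,-0.0102,0]},{"grip":0.0,"offset":[-0.0008,0.0001,0.0008],"delta_rot":[0,-0.0102,0]},{"grip":0.0,"offset":[-0.0008,0.0001,0.0008],"delta_rot":[0,-0.0102,0]},{"grip":0.0,"offset":[0,0,0],"delta_rot":[0,0,0]},{"grip":0.0,"offset":[0,0,0],"delta_rot":[0,0,0]},{"grip":0.0,"offset":[0,0,0],"delta_rot":[0,0,0]}]}}

```text
time_s: 23.98
tcp_pos: [0.5469, 0.2817, 0.0816]
eef_rot: [[-0.975, -0.158, -0.155], [-0.156, 0.987, -0.024], [0.156, 0.001, -0.988]]
ft_force: [-0.6, -0.2, -3.1]
opening: 0.0283
gripper_force: 109.6
```

```bash
python3 - <<'E'
from h import *
R,p=where()
print("Fu",np.array(bot.observe()["ft_force"])@u)
plan2(R,p,*ins(8,.1025,HF-.0015-.0015),6)
E
```

```text
t 23.98 tcp [0.5469 0.2817 0.0816] gp [0.5498 0.2822 0.1   ] z [-0.1546 -0.0241 -0.9877] y [-0.1581  0.9874  0.0007] q [-0.0828  0.8517 -0.6776  1.5598  0.4877  1.0662  0.8387] F [-0.5581 -0.2063 -3.1157] open 0.028283933937581534 gf 109.5811414718628
mm: fixed [-89.379    0.0695 101.8292] sprung(free) [90.3791  0.0706 73.3591] tilt 9.00 yaw err -0.01 roll 0.04
Fu -0.5836537195532157
N 6 offset [-0.0021 -0.      0.0004] |0.0021| rot [ 0.0001 -0.0029  0.    ] 0.17 deg minz 0.077 to [0.5588 0.2835 0.0774]
[[0.5489 0.282  0.0808]
 [0.5548 0.2829 0.0787]]
```

{"fn": "move_arm", "kwargs": {"motion": [{"grip":0.0,"offset":[-0.0021,0,0.0004],"delta_rot":[0,-0.0029,0]},{"grip":0.0,"offset":[-0.0021,0,0.0004],"delta_rot":[0,-0.0029,0]},{"grip":0.0,"offset":[-0.0021,0,0.0004],"delta_rot":[0,-0.0029,0]},{"grip":0.0,"offset":[-0.0021,0,0.0004],"delta_rot":[0,-0.0029,0]},{"grip":0.0,"offset":[-0.0021,0,0.0004],"delta_rot":[0,-0.0029,0]},{"grip":0.0,"offset":[-0.0021,0,0.0004],"delta_rot":[0,-0.0029,0]},{"grip":0.0,"offset":[0,0,0],"delta_rot":[0,0,0]},{"grip":0.0,"offset":[0,0,0],"delta_rot":[0,0,0]},{"grip":0.0,"offset":[0,0,0],"delta_rot":[0,0,0]}]}}

```text
time_s: 24.73
tcp_pos: [0.5566, 0.2833, 0.0769]
eef_rot: [[-0.977, -0.159, -0.142], [-0.157, 0.987, -0.023], [0.144, -0.0, -0.99]]
ft_force: [-8.1, -2.3, 1.5]
opening: 0.0282
gripper_force: 109.7
```

```bash
python3 - <<'E'
from h import *
R,p=where()
print("Fu",np.array(bot.observe()["ft_force"])@u)
w=bot.read_camera("wrist");g=cv2.cvtColor(w["pixels"],cv2.COLOR_RGB2GRAY)
print("pred fixed",proj(w,p+R@[XF,0,ZA]));print([int(x) for x in g[100:160,323]])
for ut in(.1025,.1035): plan2(R,p,*ins(0,ut,HF-.0005),8)
E
```

```text
t 24.73 tcp [0.5566 0.2833 0.0769] gp [0.5593 0.2837 0.0954] z [-0.1419 -0.0232 -0.9896] y [-0.1589  0.9873 -0.0004] q [-0.0886  0.8629 -0.6701  1.545   0.4992  1.0587  0.8397] F [-8.1274 -2.3184  1.4762] open 0.028178954396113974 gf 109.6766459941864
mm: fixed [-79.8193   0.0772  96.1243] sprung(free) [100.2883   0.1915  69.9561] tilt 8.27 yaw err 0.04 roll -0.02
Fu -8.391809174133737
pred fixed [323.4423 113.5631]
[27, 25, 26, 25, 28, 27, 28, 28, 27, 27, 27, 24, 27, 54, 100, 138, 149, 150, 150, 150, 152, 151, 154, 153, 152, 153, 153, 153, 152, 151, 149, 149, 139, 110, 65, 38, 39, 39, 39, 39, 38, 38, 37, 36, 37, 36, 36, 47, 89, 131, 150, 151, 150, 149, 150, 150, 150, 151, 149, 150]
N 8 offset [-0.0004 -0.      0.0013] |0.0014| rot [-0.0001 -0.018   0.0001] 1.03 deg minz 0.066 to [0.5588 0.2835 0.0661]
[[0.5568 0.2833 0.0755]
 [0.5575 0.2834 0.0715]
 [0.5585 0.2835 0.0674]]
N 8 offset [-0.0005 -0.      0.0013] |0.0014| rot [-0.0001 -0.018   0.0001] 1.03 deg minz 0.066 to [0.5598 0.2837 0.0661]
[[0.5569 0.2833 0.0755]
 [0.558  0.2835 0.0714]
 [0.5594 0.2836 0.0674]]
```

Pressing reads 8.4 N, about 9 mm of plunger travel against the cup bottom, and there is no slip. I'll press a little more, then level.

```bash
python3 - <<'E'
from h import *
R,p=where()
R1,p1=ins(8,.1042,HF-.0033)
plan2(R,p,R1,p1,2)
plan2(R1,p1,*ins(0,.1045,HF-.0005),8)
E
```

```text
t 24.78 tcp [0.5566 0.2833 0.0769] gp [0.5593 0.2837 0.0954] z [-0.1418 -0.0232 -0.9896] y [-0.1589  0.9873 -0.0004] q [-0.0886  0.8628 -0.6702  1.545   0.4992  1.0587  0.8397] F [-8.2682 -2.5087  1.1219] open 0.028268570978225348 gf 109.67443227767944
mm: fixed [-79.799    0.0658  96.1534] sprung(free) [100.3106   0.1868  69.9986] tilt 8.26 yaw err 0.04 roll -0.02
N 2 offset [-0.0019 -0.0001 -0.0003] |0.0019| rot [-0.0002 -0.0023  0.0003] 0.13 deg minz 0.077 to [0.5605 0.2838 0.0771]
[[0.5586 0.2835 0.077 ]]
N 8 offset [-0.0002  0.      0.0014] |0.0014| rot [ 0.     -0.0175 -0.    ] 1.00 deg minz 0.066 to [0.5608 0.2838 0.0661]
[[0.5604 0.2838 0.0757]
 [0.5605 0.2838 0.0716]
 [0.5607 0.2838 0.0675]]
```

{"fn": "move_arm", "kwargs": {"motion": [{"grip":0.0,"offset":[-0.0019,-0.0001,-0.0003],"delta_rot":[0,-0.002,0]},{"grip":0.0,"offset":[-0.0019,-0.0001,-0.0003],"delta_rot":[0,-0.002,0]},{"grip":0.0,"offset":[-0.0002,0,0.0014],"delta_rot":[0,-0.0175,0]},{"grip":0.0,"offset":[-0.0002,0,0.0014],"delta_rot":[0,-0.0175,0]},{"grip":0.0,"offset":[-0.0002,0,0.0014],"delta_rot":[0,-0.0175,0]},{"grip":0.0,"offset":[-0.0002,0,0.0014],"delta_rot":[0,-0.0175,0]},{"grip":0.0,"offset":[-0.0002,0,0.0014],"delta_rot":[0,-0.0175,0]},{"grip":0.0,"offset":[-0.0002,0,0.0014],"delta_rot":[0,-0.0175,0]},{"grip":0.0,"offset":[-0.0002,0,0.0014],"delta_rot":[0,-0.0175,0]},{"grip":0.0,"offset":[-0.0002,0,0.0014],"delta_rot":[0,-0.0175,0]},{"grip":0.0,"offset":[0,0,0],"delta_rot":[0,0,0]},{"grip":0.0,"offset":[0,0,0],"delta_rot":[0,0,0]}]}}

```text
time_s: 25.78
tcp_pos: [0.5597, 0.2838, 0.065]
eef_rot: [[-0.987, -0.16, -0.002], [-0.16, 0.987, -0.001], [0.002, -0.001, -1.0]]
ft_force: [-9.7, -1.8, -0.3]
opening: 0.0286
gripper_force: 109.9
```

```bash
python3 - <<'E'
from h import *
R,p=where()
F=np.array(bot.observe()["ft_force"]);print("Fu,Fv,Fz",F@u,F@v,F[2])
w=bot.read_camera("wrist");save(w,"w10");g=cv2.cvtColor(w["pixels"],cv2.COLOR_RGB2GRAY)
print("pred fixed",proj(w,p+R@[XF,0,ZA]));print([int(x) for x in g[80:160,323]])
plan2(R,p,*ins(0,.1005,HF-.0005),3)
E
```

```text
t 25.78 tcp [0.5597 0.2838 0.065 ] gp [0.5597 0.2838 0.0837] z [-0.002  -0.0012 -1.    ] y [-0.1596  0.9872 -0.0009] q [-0.1093  0.8049 -0.6323  1.6714  0.5921  0.8679  0.7406] F [-9.7495 -1.7763 -0.3197] open 0.02863706716139141 gf 109.94581818580627
mm: fixed [-78.643   -0.021   72.4521] sprung(free) [103.3551   0.2336  72.0481] tilt 0.13 yaw err 0.08 roll -0.05
Fu,Fv,Fz -9.907665481007063 -0.21156957970071424 -0.3196907893386791
pred fixed [323.5009 113.4229]
[23, 25, 24, 26, 26, 26, 25, 27, 28, 27, 28, 26, 26, 28, 29, 26, 25, 24, 24, 22, 18, 12, 6, 12, 18, 19, 12, 38, 82, 121, 132, 132, 131, 128, 128, 141, 146, 150, 149, 150, 151, 151, 152, 152, 152, 152, 153, 153, 150, 151, 149, 146, 136, 102, 59, 41, 40, 42, 43, 42, 42, 43, 41, 40, 42, 39, 36, 44, 76, 119, 143, 149, 149, 150, 150, 150, 148, 150, 149, 149]
N 3 offset [ 0.0009 -0.     -0.0004] |0.0010| rot [-0.0003 -0.0007  0.0005] 0.05 deg minz 0.065 to [0.5569 0.2832 0.0661]
[[0.5587 0.2836 0.0653]]
```

{"fn": "move_arm", "kwargs": {"motion": [{"grip":0.0,"offset":[0.0009,0,-0.0009],"delta_rot":[0,-0.001,0.001]},{"grip":0.0,"offset":[0.0009,0,0],"delta_rot":[0,0,0]},{"grip":0.0,"offset":[0.0012,0,0],"delta_rot":[0,0,0]},{"grip":0.0,"offset":[0.0012,0,0],"delta_rot":[0,0,0]},{"grip":0.0,"offset":[0.0012,0,0],"delta_rot":[0,0,0]},{"grip":0.0,"offset":[0,0,0],"delta_rot":[0,0,0]},{"grip":0.0,"offset":[0,0,0],"delta_rot":[0,0,0]}]}}

```text
time_s: 26.42
tcp_pos: [0.5551, 0.2831, 0.0659]
eef_rot: [[-0.987, -0.158, -0.0], [-0.158, 0.987, -0.0], [0.0, -0.0, -1.0]]
ft_force: [-6.9, -1.0, -1.9]
opening: 0.0283
gripper_force: 109.8
```

```bash
python3 - <<'E'
from h import *
R,p=where()
F=np.array(bot.observe()["ft_force"]);print("Fu,Fv,Fz",F@u,F@v,F[2])
w=bot.read_camera("wrist");g=cv2.cvtColor(w["pixels"],cv2.COLOR_RGB2GRAY)
print("pred fixed",proj(w,p+R@[XF,0,ZA]));print([int(x) for x in g[90:160,323]])
E
```

```text
t 26.42 tcp [0.5551 0.2831 0.0659] gp [0.5551 0.2831 0.0846] z [-0.0002 -0.0002 -1.    ] y [-0.1581  0.9874 -0.0002] q [-0.1087  0.7968 -0.633   1.6854  0.5925  0.8599  0.7329] F [-6.8834 -1.0252 -1.8998] open 0.028259947833685177 gf 109.82941031455994
mm: fixed [-83.2711   0.1716  73.1714] sprung(free) [98.7277  0.145  73.1348] tilt 0.01 yaw err -0.01 roll -0.01
Fu,Fv,Fz -6.95887309604444 0.07663320311565426 -1.899847000395149
pred fixed [323.4093 113.4944]
[24, 26, 25, 26, 26, 27, 26, 27, 27, 26, 28, 30, 29, 28, 29, 29, 30, 29, 30, 28, 28, 26, 24, 24, 21, 17, 17, 46, 100, 142, 154, 153, 154, 153, 154, 154, 155, 155, 153, 153, 151, 149, 143, 115, 69, 42, 42, 42, 42, 42, 42, 41, 40, 42, 41, 39, 36, 31, 52, 95, 139, 152, 151, 150, 151, 151, 150, 151, 150, 150]
```

The fixed tip is about 1.8 mm past the mouth with no blocking force. Continuing to hub contact.

{"fn": "move_arm", "kwargs": {"motion": [{"grip":0.0,"offset":[0.0012,0,0],"delta_rot":[0,0,0]},{"grip":0.0,"offset":[0.0012,0,0],"delta_rot":[0,0,0]},{"grip":0.0,"offset":[0.0012,0,0],"delta_rot":[0,0,0]},{"grip":0.0,"offset":[0.0012,0,0],"delta_rot":[0,0,0]},{"grip":0.0,"offset":[0,0,0],"delta_rot":[0,0,0]},{"grip":0.0,"offset":[0,0,0],"delta_rot":[0,0,0]},{"grip":0.0,"offset":[0,0,0],"delta_rot":[0,0,0]}]}}

```text
time_s: 27.05
tcp_pos: [0.5512, 0.2825, 0.066]
eef_rot: [[-0.987, -0.158, 0.001], [-0.158, 0.987, 0.0], [-0.001, 0.0, -1.0]]
ft_force: [-5.5, -0.7, -3.7]
opening: 0.0284
gripper_force: 109.8
```

```bash
python3 - <<'E'
from h import *
R,p=where()
F=np.array(bot.observe()["ft_force"]);print("Fu,Fv,Fz",F@u,F@v,F[2])
w=bot.read_camera("wrist");g=cv2.cvtColor(w["pixels"],cv2.COLOR_RGB2GRAY);save(w,"w11")
print([int(x) for x in g[90:160,323]])
E
```

```text
t 27.05 tcp [0.5512 0.2825 0.066 ] gp [0.5512 0.2825 0.0847] z [ 0.0012  0.0004 -1.    ] y [-0.1578  0.9875  0.0002] q [-0.1085  0.791  -0.6334  1.6973  0.5935  0.8526  0.727 ] F [-5.5491 -0.7128 -3.6521] open 0.028388110223988784 gf 109.75425481796265
mm: fixed [-87.2542   0.1839  73.1764] sprung(free) [94.7444  0.1115 73.398 ] tilt -0.07 yaw err -0.02 roll 0.01
Fu,Fv,Fz -5.5919681777222765 0.17409542541324943 -3.6521473591572686
[179, 178, 178, 179, 179, 179, 179, 159, 103, 41, 15, 17, 20, 24, 24, 26, 26, 25, 24, 24, 24, 27, 24, 28, 28, 25, 28, 28, 28, 27, 28, 28, 25, 25, 25, 22, 20, 18, 17, 43, 94, 134, 139, 112, 66, 40, 39, 40, 42, 41, 38, 41, 40, 39, 40, 39, 35, 30, 45, 83, 126, 146, 147, 145, 147, 146, 146, 145, 145, 147]
```

{"fn": "move_arm", "kwargs": {"motion": [{"grip":0.0,"offset":[0.0008,0,0],"delta_rot":[0,0,0]},{"grip":0.0,"offset":[0.0008,0,0],"delta_rot":[0,0,0]},{"grip":0.0,"offset":[0,0,0],"delta_rot":[0,0,0]},{"grip":0.0,"offset":[0,0,0],"delta_rot":[0,0,0]},{"grip":0.05,"offset":[0,0,0],"delta_rot":[0,0,0]},{"grip":0.05,"offset":[0,0,0],"delta_rot":[0,0,0]},{"grip":0.05,"offset":[0,0,0],"delta_rot":[0,0,0]},{"grip":0.05,"offset":[0,0,0],"delta_rot":[0,0,0]},{"grip":0.05,"offset":[0,0,0],"delta_rot":[0,0,0]}]}}

```text
time_s: 27.85
tcp_pos: [0.5527, 0.2825, 0.0674]
eef_rot: [[-0.988, -0.157, 0.007], [-0.157, 0.988, 0.002], [-0.007, 0.001, -1.0]]
ft_force: [0.5, 0.7, -0.3]
opening: 0.05
gripper_force: 0.0
```

```bash
python3 - <<'E'
from h import *
R,p=where()
w=bot.read_camera("wrist");g=cv2.cvtColor(w["pixels"],cv2.COLOR_RGB2GRAY);save(w,"w12")
print([int(x) for x in g[90:160,323]]);print("row250",[int(x) for x in g[250,270:380:2]])
b=bot.trace(w,"roller");print([(k["conf"],k["box"]) for k in b[:3]])
E
```

```text
t 27.85 tcp [0.5527 0.2825 0.0674] gp [0.5526 0.2824 0.0861] z [ 0.0066  0.0022 -1.    ] y [-0.1567  0.9876  0.0011] q [-0.1079  0.7878 -0.6329  1.6985  0.5953  0.8489  0.725 ] F [ 0.525   0.7287 -0.3495] open 0.05001528648707299 gf 0.0
mm: fixed [-85.8027   0.0615  74.1234] sprung(free) [96.1915 -0.2137 75.3789] tilt -0.40 yaw err -0.09 roll 0.07
[180, 181, 181, 156, 94, 32, 16, 18, 19, 22, 24, 25, 24, 25, 23, 25, 24, 27, 25, 27, 25, 26, 26, 27, 28, 28, 26, 27, 26, 23, 23, 23, 23, 19, 14, 15, 26, 36, 39, 40, 40, 39, 38, 39, 37, 38, 38, 37, 36, 32, 39, 66, 108, 139, 148, 148, 147, 147, 147, 146, 148, 147, 147, 146, 147, 147, 147, 147, 147, 148]
row250 [124, 123, 127, 128, 128, 127, 125, 126, 115, 64, 70, 83, 96, 109, 118, 123, 128, 132, 135, 140, 145, 148, 148, 150, 150, 149, 149, 149, 152, 150, 148, 146, 144, 145, 147, 147, 149, 147, 146, 150, 151, 148, 143, 136, 129, 118, 97, 119, 125, 124, 126, 124, 124, 125, 124]
[(0.66, [281.4, 124.8, 366.4, 414.0])]
```

Released; the hub now rests on the near cup's mouth (no bright stub left in the profile). Backing straight up.

{"fn": "move_arm", "kwargs": {"motion": [{"grip":0.055,"offset":[0,0,-0.006],"delta_rot":[0,0,0]},{"grip":0.055,"offset":[0,0,-0.012],"delta_rot":[0,0,0]},{"grip":0.055,"offset":[0,0,-0.025],"delta_rot":[0,0,0]},{"grip":0.055,"offset":[0,0,-0.03],"delta_rot":[0,0,0]},{"grip":0.055,"offset":[0,0,-0.03],"delta_rot":[0,0,0]},{"grip":0.055,"offset":[0,0,-0.03],"delta_rot":[0,0,0]},{"grip":0.055,"offset":[0,0,0],"delta_rot":[0,0,0]},{"grip":0.055,"offset":[0,0,0],"delta_rot":[0,0,0]}]}}

```text
time_s: 28.62
tcp_pos: [0.5523, 0.2831, 0.203]
eef_rot: [[-0.988, -0.157, 0.01], [-0.157, 0.988, 0.004], [-0.01, 0.002, -1.0]]
ft_force: [0.4, -0.1, -1.1]
opening: 0.0549
gripper_force: 0.0
```

```bash
python3 - <<'E'
from h import *
st()
w=bot.read_camera("wrist");S=bot.read_camera("scene")
for x in(-.0815,.0815): print(proj(w,C+x*u+.073*up))
a=cv2.resize(w["pixels"],(480,360));b=cv2.resize(S["pixels"][175:305,290:430],(320,360))
cv2.imwrite("pics/fin.png",cv2.cvtColor(np.hstack([a,b]),cv2.COLOR_RGB2BGR))
E
```

```text
t 28.62 tcp [0.5523 0.2831 0.203 ] gp [0.5521 0.283  0.2217] z [ 0.0096  0.0038 -0.9999] y [-0.1572  0.9876  0.0023] q [-0.0422  0.622  -0.733   1.6238  0.465   1.0664  0.8211] F [ 0.4073 -0.0816 -1.0563] open 0.05491133947656586 gf 0.0
[322.6032 129.8435]
[323.0935 318.8227]
```

View pics/fin.png

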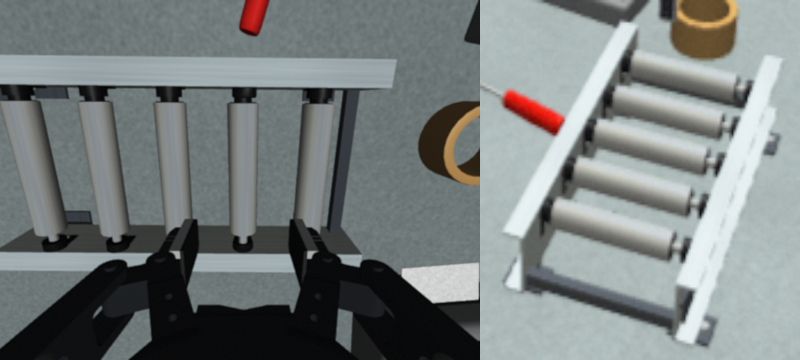

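The picture shows all five places filled. The spare (wrist half, (242,95)–(242,240)) has its hub at the near cup and its sprung stub in the far one, and the gripper is clear. Handing in.

```bash
python3 -c "
from workcell import bot
print(bot.sign_off())"
```

```text
the job is handed in; nothing more can be done
None
```

The spare roller was laid on the bench, let go, taken again across its tube and sprung into the empty place, sprung stub in the far cup. I handed the job in at about 29 s; the last picture shows it seated in both cups with the gripper clear, but hand-in returned no verdict.

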